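# Draw the vial caps from the bench magazine into the hanging pail

### The job

Hang the steel pail by its handle on the twin-prong hook of the cap dispenser, so that it hangs level and free under the cap magazine, and let go of it. Then flip the safety catch fully over by its thumb tab, pull the black-knobbed gate lever all the way towards you so that the four caps drop into the pail, and finish while still holding the lever fully pulled: its spring shuts the gate when it is let go. Spill no cap, and do not knock over or push away the stapler, vial and bottle standing nearby.

Things in the scene. Friction and masses are not known exactly. Their poses are not given: they have to be found in the camera images.
- dispenser: Cap dispenser, fixed to the worktop: grey base plate 200 (x) x 290 (y) x 12 mm carrying an aluminium panel with clear cap magazine, hook, lever and catch. Origin: on the worktop, 12 mm right (-y) of the plate's middle; x runs from its front to its back (away from the robot at yaw 0), y to its left, z up. All offsets below are in this frame. Nothing but lever and catch is above z 280 mm.
- magazine_mouth (a point): Middle of the open top (z 222 mm) of the clear square magazine tube that holds the caps: tube at x -45..+2, y 56..104 mm, z 158..222. Its slide gate and guides reach down to z 147 and the panel stands 13 mm behind it, so the pail must come in under it from the front, moving +x, with its rim below z 145. Axes as the dispenser's.
- hook_seat (a point): Where the pail grip's centre lies when hung: x -50, y 80, z 268 mm; axes as the dispenser's. Two steel prongs 8 mm thick, along x, 34 mm to either side in y (60 mm free between them), each with a dip 20 mm long in x. Prong tips (x -69) and the prongs behind the dip reach up to z 279: the 14 mm thick grip passes over them with its axis above z 290, then is lowered into the dips.
- pail_grip (a point): Centre of the pail's hand grip: grey round bar, 14 mm thick, 88 mm long along this frame's y, level; pinch it at its middle from above, fingers closing along x. Pail and hoop handle are one rigid piece (loose, 0.2 to 0.45 kg): steel bowl 116 mm across, 78 mm high, underside 240 mm and rim 160 mm below this point; the hoop stands in the y-z plane, 130 mm wide.
- pail: The pail; origin at the centre of its underside, z up, y along the hand grip.
- catch_tab (a point): Pressing point on the ribbed thumb tab (28 mm wide in x, 50 mm long) of the steel rocker catch. At joint 0 it is at x 44, y -145, z 280 mm, the tab slanting up and outwards by 40 deg; at 1.5 at y -141, z 195, slanting down and outwards; in between on a circle of radius 62 about a pin along x at y -98, z 240. Pressing it straight down with closed fingertips flips it.
- safety_catch (a joint): Angle of the catch: 0 to 0.1 = its nose lies across the front of the lever and blocks it; 1.5 = flipped fully over, on its stop; the lever is free from about 1.25. It stays where it is left; 1 to 2 N on the tab move it.
- lever_knob (a point): Centre of the lever's black ball knob, 30 mm in diameter, on a circle of radius 115 mm about a pin along the dispenser's y at x 52, z 217 mm: at joint 0 at x 91, y -70, z 325, at 0.75 at x 7, y -70, z 323. A pinch from above with fingers closing along y lets the ball turn between them as the lever swings.
- gate_lever (a joint): Angle of the gate lever: 0 = gate shut (lever leans back by 0.35 rad from upright), 0.75 = fully pulled towards the front (leans forward by 0.40 rad), gate open. A spring pulls it back, 2 N at the knob at 0, 6 N at 0.75.
- stapler: Bystander: beige desk stapler, 168 mm long (y) x 40 x 71 mm high, origin at the centre of its underside.
- tablet_vial: Bystander: amber vial with tablets, 36 mm in diameter, 84 mm high, origin at the centre of its underside.
- tablet_bottle: Bystander: white tablet bottle, 48 mm in diameter, 88 mm high, origin at the centre of its underside.
- cap_1: White vial cap no. 1 from the bottom of the magazine, 37 mm in diameter, 11 mm high, lying open side up, at start inside the magazine; origin at the centre of its underside.
- cap_2: White vial cap no. 2 from the bottom of the magazine, 37 mm in diameter, 11 mm high, lying open side up, at start inside the magazine; origin at the centre of its underside.
- cap_3: White vial cap no. 3 from the bottom of the magazine, 37 mm in diameter, 11 mm high, lying open side up, at start inside the magazine; origin at the centre of its underside.
- cap_4: White vial cap no. 4 from the bottom of the magazine, 37 mm in diameter, 11 mm high, lying open side up, at start inside the magazine; origin at the centre of its underside.

How it is judged:
On the way, in this order (a step that is already met when the one before it is completed fails the run):
1. the pail hangs by its grip in both prongs of the hook, level, let go (distance between pail_grip and hook_seat below 0.014 m and angle between pail_grip's own z axis and vertical below 0.2 rad and angle between the y axis of pail_grip and the y axis of hook_seat, either way round below 0.15 rad and contact force between pail and dispenser above 1 N and contact force between pail and the arm below 0.1 N and contact force between pail and the fingers below 0.1 N), for 0.3 s.
2. the safety catch is flipped over while the lever is still at rest (value of joint safety_catch above 1.25 rad and value of joint gate_lever below 0.15 rad), for 0.1 s.
3. the lever is pulled all the way (value of joint gate_lever above 0.62 rad), for 0.2 s.
At the end, for the whole second after the job is handed in: The pail hangs free in both prongs (grip within 14 mm of the seat, level within 0.2 rad, carried by the hook, not touched by the robot), all four caps are inside it, the catch is flipped beyond 1.25 rad, and the robot still holds the lever pulled beyond 0.62 rad of its 0.75 (all of step 1 and value of joint safety_catch above 1.25 rad and value of joint gate_lever above 0.62 rad and contact force between any of the fingers, the arm and dispenser above 1.5 N and linear speed of pail below 0.05 m/s and z of cap_1 in the frame of pail_grip between -0.245 and -0.165 m and x of cap_1 in the frame of pail_grip between -0.056 and 0.056 m and y of cap_1 in the frame of pail_grip between -0.056 and 0.056 m and z of cap_2 in the frame of pail_grip between -0.245 and -0.165 m and x of cap_2 in the frame of pail_grip between -0.056 and 0.056 m and y of cap_2 in the frame of pail_grip between -0.056 and 0.056 m and z of cap_3 in the frame of pail_grip between -0.245 and -0.165 m and x of cap_3 in the frame of pail_grip between -0.056 and 0.056 m and y of cap_3 in the frame of pail_grip between -0.056 and 0.056 m and z of cap_4 in the frame of pail_grip between -0.245 and -0.165 m and x of cap_4 in the frame of pail_grip between -0.056 and 0.056 m and y of cap_4 in the frame of pail_grip between -0.056 and 0.056 m); the arm keeps its last pose, push and grip.
It fails at once if a bystander is pushed away or knocked over (distance of any of stapler, tablet_vial, tablet_bottle from where it was at the start of the episode above 0.03 m or angle between any of stapler, tablet_vial, tablet_bottle's own z axis and vertical above 0.4 rad).
It fails at once if a cap is spilled on the worktop (height (world z) of any of cap_1, cap_2, cap_3, cap_4 below 0.022 m).
It also fails if it takes over 64 s, if anything falls off the work surface, if the arm or the gripper's body presses on something with over 40 N, if the wrist force passes 120 N, or if a joint passes its speed limit or range.

### The arm

A 7-joint arm with a two-finger parallel gripper is mounted at the origin on a cart in front of the work surface, level with it; the furniture and walls round the work are solid. World frame = base frame: x ahead of the robot, y to its left, z up, the work surface at z = 0. Lengths are in m, angles in rad, forces in N, time in s.
With the tool pointing down it reaches from about 0.4 to 0.925 m from the base axis. Payload 4.1 kg.
Tool frame: the origin (TCP) lies between the finger pads; the fingertips stand 14 mm ahead of it and the grasp point (between the pads) lies 5 mm behind it; z points along the fingers, y is the direction in which the jaws open and shut (so a half turn about z gives the same grasp; the last joint's range is limited). The gripper opens to 85 mm and grips with 20 to 120 N. Pads are 22 mm wide; open, the fingers measure 114 mm over their backs; the gripper's body (76 mm by 85 mm) begins 54 mm behind the grasp point. The pads swing forward as they close: fully open they stand 13 mm farther back than shut.
Start: joints at [1.129, 0.398, 0.045, 1.537, -0.019, 1.207, -0.051], TCP at [0.219, -0.612, 0.245] pointing down, gripper open.
Joint ranges: [-2.82, 2.82], [-0.49, 2.23], [-1.37, 1.46], [0, 2.46], [-1.36, 4.5], [0.23, 2], [-2.94, 2.94]. Speed limits (rad/s): [2.57, 2.57, 3.14, 3.14, 3.14, 3.14, 3.14].

### API

Orientations are given as [roll, pitch, yaw] about the fixed x, y, z axes, in that order (R = Rz(yaw) Ry(pitch) Rx(roll)).
In Python, from rig import r, vision, job, nets gives the robot as it stands.
- The arm moves only by the tool step_arm, never from a script. Its argument "steps" is a list that holds one entry, the list of rows, each a list of 7 numbers: the turn, a rotation vector about the tool's x, y, z in degrees, then the shift along the tool's x, y, z in m, then the opening, from 0 (shut) to 1 (fully open). A call has 1 to 10 rows; each row is the pose to reach, as a shift and turn from the pose commanded when the call began, along the tool's axes at that moment; what a row does not reach only later rows make up. A row lasts 1/12 s, in which the tool goes at most 41.7 mm and 7.16 degrees, less where a joint would pass 70% of its speed; a pose out of reach is approached as far as the arm can. A call with a gripper value outside its range is refused whole. The fingers move at their own pace and stop on an object; the grip force is fixed at half the most. Time passes only in rows, so rows that repeat a pose let the fingers close. It gives the time, the measured TCP pose, the force and the opening at its end, in the units of the state.
- r.state(): the state, without advancing time (a new reading comes with each control period).
- vision.read_camera(name): name is "side" or "top"; returns a dict with "image" (420x560x3 uint8, red, green, blue), "z_map" (420x560 float32, m along the optical axis (not along the pixel's ray), 0 where there is no reading), "mtx" (3x3 intrinsics, pixels), "k1" (the pictures are not rectified: a ray, as slopes to the right and down, at radius r is drawn at 1 + k1 r^2 times it, then the intrinsics apply), "R" (3x3) and "t" (3): a world point X has camera coordinates R X + t. Camera axes: x right, y down, z forward; pixel columns grow to the right and rows downward; lengths in m; the calibration is good to about 2 mm. A picture is of the moment at which its call begins.
- job.sign_off(): hands the job in, once; it reports no verdict.
Trained networks look in a picture, given as the dict that the camera call returned (one of the last four; its "shot" number tells which), for a name from the list of things; names that differ only in an ending like _2 or _b are one class to them, and where a whole thing is asked for, a point or a joint stands for the part that bears it (a point fixed in the world has none). Each returns a list of dicts, best first, with "p" (0 to 1); they miss things now and then, are a little off and sometimes report something else, mostly with a low value. They report only what shows in the picture. A call takes as long as a camera call.
- nets.look_for(picture, target): "at" ([column, row] in pixels, amid what is visible of it).
- nets.place_of(picture, target): "at" ([column, row] in pixels: a listed point, or the origin of a listed thing).
The state is a dict: "t": time; "joint_positions": joint angles; "joint_vel": joint speeds; "effort": joint torques, N m; "tcp_pos": TCP position; "eef_rot": TCP orientation; "wrist_force": force on the tool from outside, world axes, zero at the start; "ft_torque": the same for the moment, N m; "opening": finger opening in m.
Only numpy, scipy, OpenCV 4.12 (cv2) and the standard library are available. Lean on these libraries where they do the work, as an engineer would, in place of code of your own. Each camera call takes 0.05 s, during which the arm holds its last target.

## Working session

There is one attempt and no reset: what is moved stays moved. The work goes in short steps, Python scripts to look and compute and a tool call to move; the robot and the scene stay as the last step left them, time stands still between calls to the robot, and variables do not carry over. Pictures are saved under pics/ and viewed, and the job is handed in when it is done.

Besides the shell and the picture viewer there is one more tool, called after "Call:" as name(argument=value, ...) on one line, values as JSON. step_arm: Moves the arm, as the interface text tells. Its arguments: {"type":"object","properties":{"steps":{"type":"array"}},"required":["steps"]}

```bash
ls; mkdir -p pics; cat > h.py <<'E'
import numpy as np, cv2
from scipy.spatial.transform import Rotation as Ro
from rig import r, vision, job, nets
def cam(n,fn=None):
    p=vision.read_camera(n)
    if fn: cv2.imwrite('pics/'+fn,p['image'][:,:,::-1])
    return p
def ray(p,uv):
    K=np.array(p['mtx'],float); d=np.array([(uv[0]-K[0,2])/K[0,0],(uv[1]-K[1,2])/K[1,1]]); s=d.copy()
    for _ in range(20): s=d/(1+p['k1']*(s@s))
    return np.array([s[0],s[1],1.])
def pt(p,uv,z=None):
    u,v=int(round(uv[0])),int(round(uv[1]))
    if z is None: z=p['z_map'][v,u]
    return np.array(p['R']).T@(ray(p,uv)*z-np.array(p['t']))
def at_h(p,uv,h):
    R=np.array(p['R']);d=R.T@ray(p,uv);c=-R.T@np.array(p['t'])
    return c+d*(h-c[2])/d[2]
def two(p,u,q,v):
    A=[];b=[]
    M=np.zeros((3,3));w=np.zeros(3)
    for P,x in((p,u),(q,v)):
        R=np.array(P['R']);d=R.T@ray(P,x);d/=np.linalg.norm(d);c=-R.T@np.array(P['t'])
        Q=np.eye(3)-np.outer(d,d);M+=Q;w+=Q@c
    return np.linalg.solve(M,w)
E
python3 - <<'E'
from h import *
s=r.state(); print({k:np.round(v,3) for k,v in s.items()})
ps={n:cam(n,n+'0.png') for n in('side','top')}
for n,p in ps.items():
    print(n,np.round(-np.array(p['R']).T@p['t'],3),np.round(p['R'],3).tolist())
    for t in ['dispenser','magazine_mouth','hook_seat','pail_grip','pail','catch_tab','lever_knob','stapler','tablet_vial','tablet_bottle']:
        o=nets.place_of(p,t)
        print(t,[(np.round(x['at'],1).tolist(),round(x['p'],2),np.round(pt(p,x['at']),3).tolist()) for x in o[:2]])
E
```

```text
pics
{'t': np.float64(0.0), 'joint_positions': array([ 1.129,  0.399,  0.045,  1.538, -0.019,  1.207, -0.051]), 'joint_vel': array([ 0.002,  0.   ,  0.002, -0.001,  0.001, -0.   ,  0.001]), 'effort': array([ 0.0000e+00, -4.7512e+01,  1.3650e+00, -2.5422e+01,  1.1000e-02,
        9.0000e-03, -0.0000e+00]), 'tcp_pos': array([ 0.218, -0.612,  0.244]), 'eef_rot': array([-3.14 ,  0.   ,  0.343]), 'wrist_force': array([-0.124,  0.465, -0.616]), 'ft_torque': array([ 0.012, -0.013,  0.004]), 'opening': np.float64(0.085)}
side [ 0.595 -1.073  0.635] [[0.999, 0.03, 0.021], [0.031, -0.376, -0.926], [-0.02, 0.926, -0.377]]
dispenser [([261.2, 281.4], 0.74, [0.532, -0.078, 0.009])]
magazine_mouth [([253.3, 196.7], 0.97, [0.501, 0.029, 0.216])]
hook_seat [([240.5, 183.6], 0.7, [0.382, 0.754, 0.002])]
pail_grip [([247.1, 160.7], 0.9, [0.459, 0.283, 0.246])]
pail [([243.5, 222.5], 0.9, [0.479, -0.023, 0.16])]
catch_tab [([293.6, 205.4], 0.73, [0.61, -0.219, 0.293])]
lever_knob [([305.4, 177.4], 0.72, [0.636, -0.134, 0.329])]
stapler [([294.7, 224.1], 0.66, [0.615, -0.164, 0.224]), ([241.7, 178.5], 0
[... 326 characters left out ...]
95, 0.025, -0.98]]
dispenser [([309.4, 237.7], 0.68, [0.366, -0.035, 1.219])]
magazine_mouth [([277.7, 241.3], 0.81, [0.493, 0.015, 0.192])]
hook_seat [([280.7, 249.2], 0.82, [0.476, 0.008, 0.157])]
pail_grip [([157.8, 253.2], 0.55, [0.45, 0.312, 0.247]), ([278.3, 239.2], 0.54, [0.499, 0.014, 0.192])]
pail [([181.9, 259.5], 0.91, [0.453, 0.321, 0.002])]
catch_tab [([366.7, 192.6], 0.82, [0.604, -0.202, 0.285])]
lever_knob [([331.9, 175.4], 0.81, [0.631, -0.113, 0.338])]
stapler [([174.2, 203.8], 0.57, [0.617, 0.34, 0.06])]
tablet_vial [([309.1, 237.8], 0.71, [0.366, -0.035, 1.219]), ([405.3, 269.7], 0.48, [0.433, -0.354, 0.052])]
tablet_bottle [([417.5, 228.3], 0.65, [0.557, -0.395, 0.051])]
```

View pics/side0.png

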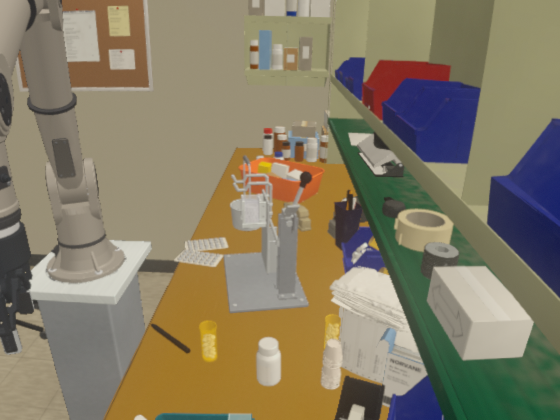

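View pics/top0.png

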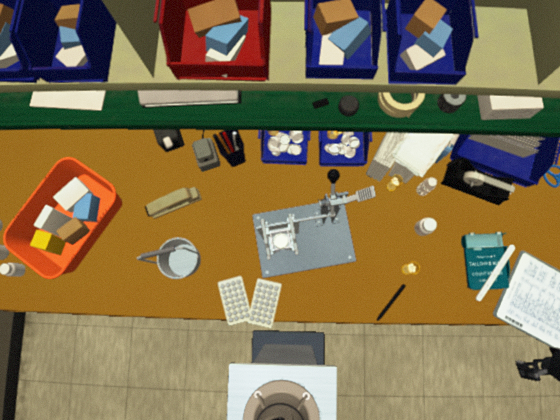

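```bash
python3 - <<'E'
import cv2
a=cv2.imread('pics/top0.png');b=cv2.imread('pics/side0.png')
cv2.imwrite('pics/t1.png',cv2.resize(a[155:305,120:320],None,fx=4,fy=4,interpolation=cv2.INTER_CUBIC))
cv2.imwrite('pics/t2.png',cv2.resize(a[155:295,240:440],None,fx=4,fy=4,interpolation=cv2.INTER_CUBIC))
cv2.imwrite('pics/s1.png',cv2.resize(b[160:310,200:350],None,fx=4,fy=4,interpolation=cv2.INTER_CUBIC))
E
```

```text
(no output)
```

View pics/t1.png

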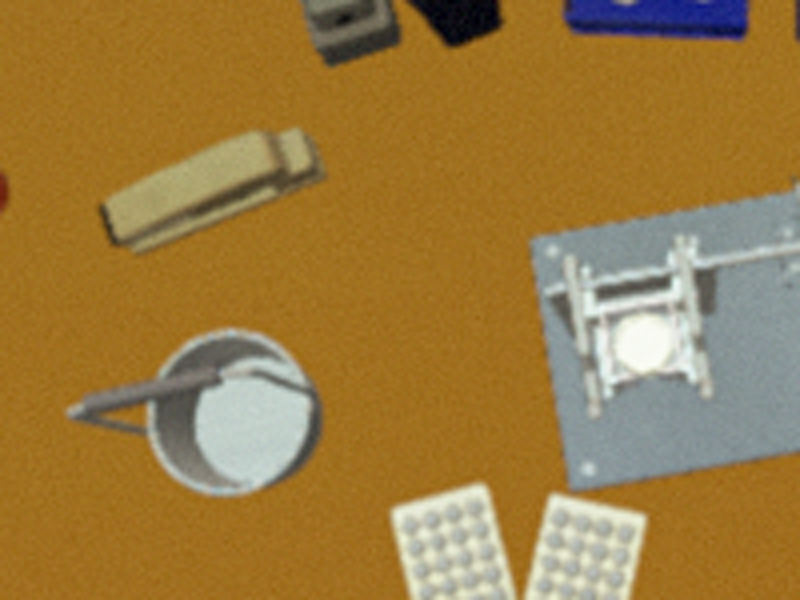

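View pics/t2.png

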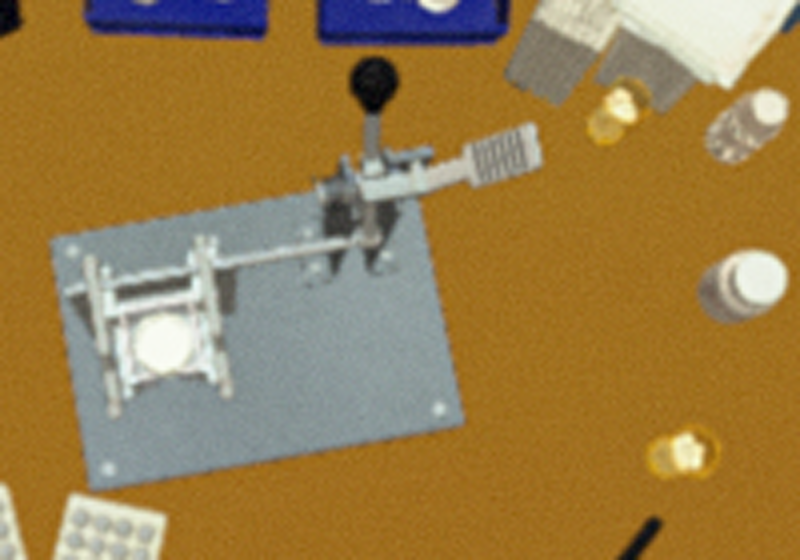

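View pics/s1.png

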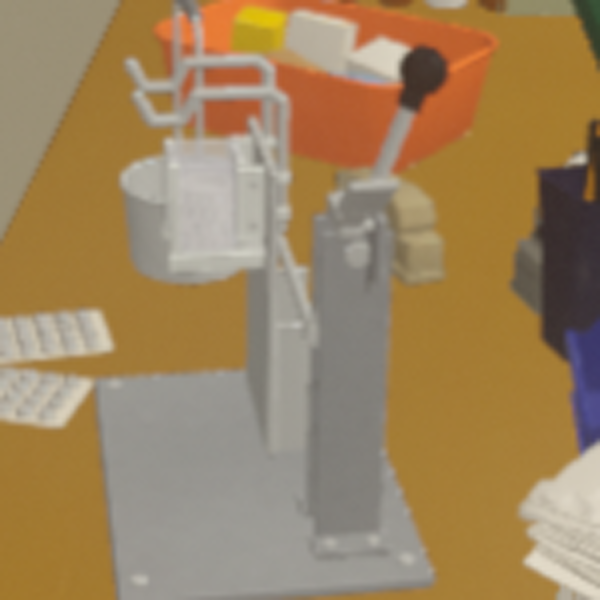

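```bash
cat >> h.py <<'E'
from scipy.optimize import least_squares
def proj(p,X):
    c=np.array(p['R'])@X+np.array(p['t']); s=c[:2]/c[2]; s=s*(1+p['k1']*(s@s)); K=np.array(p['mtx'])
    return np.array([K[0,0]*s[0]+K[0,2],K[1,1]*s[1]+K[1,2]])
def T(q,o):
    c,s=np.cos(q[2]),np.sin(q[2]); return np.array([q[0]+c*o[0]-s*o[1],q[1]+s*o[0]+c*o[1],o[2]+(q[3] if len(q)>3 else 0)])
E
python3 - <<'E'
from h import *
ps={n:cam(n) for n in('side','top')}
t2=lambda u,v:np.array([u/4+240-.375,v/4+155-.375]); s1=lambda u,v:np.array([u/4+200-.375,v/4+160-.375]); t1=lambda u,v:np.array([u/4+120-.375,v/4+155-.375])
# plate middle is at y=+.012
obs=[('top',t2(52,240),(.1,.157,.012)),('top',t2(90,488),(-.1,.157,.012)),('top',t2(463,424),(-.1,-.133,.012)),
('side',s1(122,602),(-.1,-.133,.012)),('side',s1(433,578),(.1,-.133,.012)),('side',s1(97,382),(-.1,.157,.012)),
('top',t2(374,84),(.091,-.07,.325)),('side',s1(423,71),(.091,-.07,.325)),('top',nets.place_of(ps['top'],'catch_tab')[0]['at'],(.044,-.145,.280)),('side',nets.place_of(ps['side'],'catch_tab')[0]['at'],(.044,-.145,.280)),
('top',nets.place_of(ps['top'],'magazine_mouth')[0]['at'],(-.0215,.08,.222)),('side',nets.place_of(ps['side'],'magazine_mouth')[0]['at'],(-.0215,.08,.222))]
f=lambda q:np.concatenate([proj(ps[n],T(q,o))-uv for n,uv,o in obs])
for cams in (['top','side'],['top'],['side']):
    O=[x for x in obs if x[0] in cams]
    g=lambda q:np.concatenate([proj(ps[n],T(q,o))-uv for n,uv,o in O])
    s=least_squares(g,[.55,-.05,.1],loss='soft_l1'); print(cams,s.x,'\n',np.round(s.fun.reshape(-1,2),1).tolist())
q=least_squares(f,[.55,-.05,.1],loss='soft_l1').x
np.save('q.npy',q)
for n,o in dict(seat=(-.05,.08,.268),tab0=(.044,-.145,.28),knob0=(.091,-.07,.325),knob1=(.007,-.07,.323)).items(): print(n,np.round(T(q,o),3))
p=ps['top']
for a in [(80,409),(95,405),(110,401),(130,396),(150,391),(170,386),(190,381),(205,378),(215,375)]:
    print(a,np.round(pt(p,t1(*a)),4), np.round(at_h(p,t1(*a),.24),4))
# bowl base pts
b=ps['side']
for n in ['top','side']:
  for t in ['pail','pail_grip']:
    print(n,t,[(np.round(x['at'],1),x['p'],np.round(at_h(ps[n],x['at'],0 if t=='pail' else .24),3)) for x in nets.place_of(ps[n],t)[:2]])
E
```

```text
['top', 'side'] [ 0.53373833 -0.06665391  0.19058337] 
 [[-0.5, -1.5], [0.0, 0.3], [0.9, -0.0], [-1.6, -0.5], [0.4, -0.7], [-0.5, -1.7], [0.4, -0.9], [-0.3, -0.2], [-0.9, 1.6], [1.3, 0.7], [1.7, 1.8], [2.5, -0.3]]
['top'] [ 0.53440374 -0.06597307  0.18916009] 
 [[-0.6, -1.8], [-0.3, 0.0], [0.6, -0.2], [0.2, -1.2], [-1.1, 1.4], [1.4, 1.5]]
['side'] [ 0.5329172  -0.06887618  0.19510724] 
 [[-1.8, 0.1], [0.3, -0.3], [-1.1, -1.2], [-0.5, -0.0], [1.2, 1.0], [2.0, -0.0]]
seat [0.469 0.002 0.268]
tab0 [ 0.604 -0.201  0.28 ]
knob0 [ 0.636 -0.118  0.325]
knob1 [ 0.554 -0.134  0.323]
(80, 409) [0.4401 0.3596 0.2411] [0.4402 0.36   0.24  ]
(95, 405) [0.4424 0.3479 0.2467] [0.4429 0.3506 0.24  ]
(110, 401) [0.445  0.3379 0.2482] [0.4457 0.3411 0.24  ]
(130, 396) [0.4484 0.3254 0.2484] [0.4492 0.3285 0.24  ]
(150, 391) [0.452  0.3136 0.2465] [0.4526 0.3159 0.24  ]
(170, 386) [0.4553 0.3003 0.2486] [0.4561 0.3033 0.24  ]
(190, 381) [0.4587 0.288  0.2481] [0.4595 0.2907 0.24  ]
(205, 378) [0.4606 0.2778 0.2507] [0.4616 0.2813 0.24  ]
(215, 375) [0.4629 0.2726 0.2476] [0.4637 0.275  0.24  ]
top pail [(array([179.6, 260.2]), 0.9, array([0.451, 0.329, 0.   ]))]
top pail_grip [(array([156.3, 250.9]), 0.86, array([0.456, 0.318, 0.24 ]))]
side pail [(array([247.5, 225.9]), 0.77, array([0.458, 0.301, 0.   ]))]
side pail_grip [(array([247.5, 160.9]), 0.94, array([0.459, 0.302, 0.24 ])), (array([262.4, 282. ]), 0.43, array([ 0.557, -0.447,  0.24 ]))]
```

```bash
cat >> h.py <<'E'
def go(pos,yaw,rp=(np.pi,0)):
    s=r.state(); R=Ro.from_euler('xyz',s['eef_rot']); Rt=Ro.from_euler('xyz',[rp[0],rp[1],yaw])
    rv=np.degrees((R.inv()*Rt).as_rotvec()); d=R.inv().apply(np.array(pos)-s['tcp_pos'])
    print('turn',np.round(rv,2),'shift',np.round(d,4),'rows',round(np.linalg.norm(d)/.0417,1),round(np.linalg.norm(rv)/7.16,1))
def show(ps,q,fn):
    L=[]
    def box(x,y,z):
        c=[(a,b,d) for a in x for b in y for d in z]
        for i in range(8):
            for j in range(i):
                if sum(a!=b for a,b in zip(c[i],c[j]))==1: L.append((c[i],c[j]))
    box((-.1,.1),(-.133,.157),(.012,)*2); box((-.045,.002),(.056,.104),(.158,.222))
    for y in(.046,.114): L.append(((-.069,y,.279),(-.06,y,.268)));L.append(((-.06,y,.261),(-.04,y,.261)));L.append(((-.04,y,.279),(.0,y,.279)))
    for n,p in ps.items():
        im=cv2.resize(p['image'][:,:,::-1],None,fx=4,fy=4,interpolation=cv2.INTER_CUBIC)
        f=lambda X:tuple(int(round((k+.5)*4-.5)) for k in proj(p,T(q,X)))
        for a,b in L: cv2.line(im,f(a),f(b),(0,0,255),1)
        cv2.circle(im,f((.091,-.07,.325)),5,(0,255,0),1);cv2.circle(im,f((.044,-.145,.28)),4,(0,255,0),1)
        u,v=f((0,0,.15)); cv2.imwrite('pics/%s_%s.png'%(fn,n),im[max(v-300,0):v+300,max(u-320,0):u+320])
E
python3 - <<'E'
from h import *
ps={n:cam(n) for n in('side','top')}
show(ps,np.load('q.npy'),'ov1')
go((.50,-.25,.45),1.1); print(ps['top']['mtx'],ps['side']['mtx'])
E
```

```text
turn [ 1.000e-02  0.000e+00 -4.338e+01] shift [ 0.3869 -0.2465 -0.2047] rows 12.0 6.1
[[395.06132722   0.         287.75761365]
 [  0.         395.06132722 212.31270546]
 [  0.           0.           1.        ]] [[424.22886213   0.         277.99644515]
 [  0.         424.22886213 207.24754919]
 [  0.           0.           1.        ]]
```

View pics/ov1_top.png

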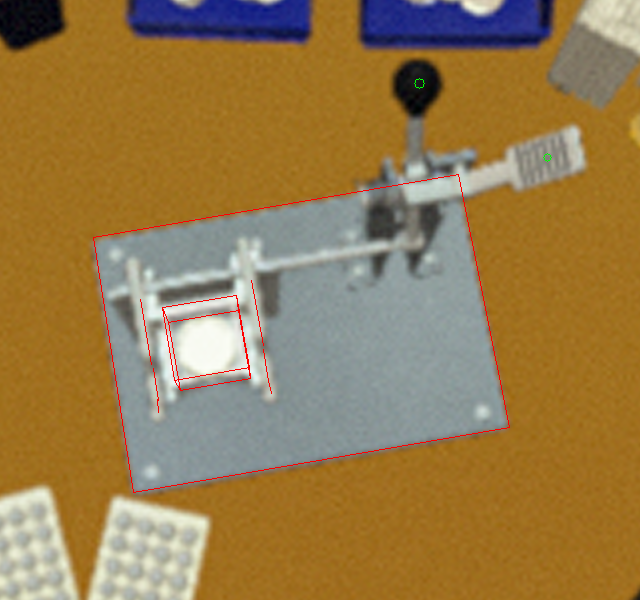

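View pics/ov1_side.png

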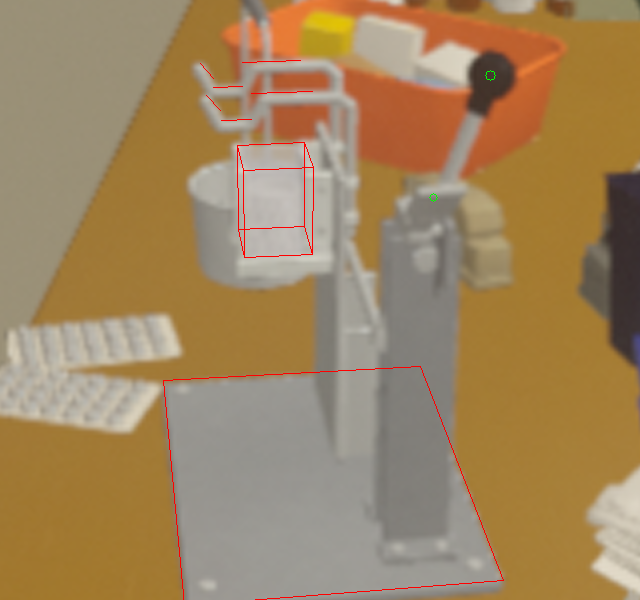

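Call:
step_arm(steps=[[[0,0,-7,0.03,-0.02,-0.02,0.6],[0,0,-14,0.06,-0.04,-0.04,0.6],[0,0,-21,0.09,-0.06,-0.06,0.6],[0,0,-28,0.12,-0.08,-0.08,0.6],[0,0,-35,0.16,-0.1,-0.1,0.6],[0,0,-42,0.19,-0.12,-0.12,0.6],[0,0,-43,0.23,-0.15,-0.15,0.6],[0,0,-43,0.26,-0.17,-0.17,0.6],[0,0,-43,0.29,-0.19,-0.205,0.6],[0,0,-43,0.32,-0.21,-0.205,0.6]]])

```text
t: 2.53
tcp_pos: [0.4376, -0.3233, 0.4471]
eef_rot: [3.137, 0.002, 1.091]
wrist_force: [0.0, -1.7, -0.0]
opening: 0.0515
```

```bash
python3 - <<'E'
from h import *
print(r.state()['tcp_pos'],r.state()['eef_rot'],r.state()['joint_positions'])
go((.452,.314,.42),1.808)
E
```

```text
[ 0.43755247 -0.32327345  0.44709052] [3.13680025e+00 2.01768251e-03 1.09080585e+00] [ 0.78869006  0.12958302 -0.26577441  1.45196559  0.03574877  1.55967122
  0.04482827]
turn [  0.22   0.21 -41.09] shift [ 0.572  -0.2816  0.0246] rows 15.3 5.7
```

Call:
step_arm(steps=[[[0,0,-6,0.035,-0.017,0.0,0.6],[0,0,-12,0.07,-0.034,0.0,0.6],[0,0,-18,0.105,-0.051,0.0,0.6],[0,0,-24,0.14,-0.069,0.0,0.6],[0,0,-30,0.175,-0.086,0.0,0.6],[0,0,-36,0.21,-0.103,0.01,0.6],[0,0,-41,0.245,-0.12,0.01,0.6],[0,0,-41,0.28,-0.138,0.02,0.6],[0,0,-41,0.315,-0.155,0.025,0.6],[0,0,-41,0.35,-0.172,0.025,0.6]]])

```text
t: 3.37
tcp_pos: [0.4441, 0.0684, 0.4177]
eef_rot: [-3.141, 0.001, 1.809]
wrist_force: [0.6, -0.8, -0.8]
opening: 0.0513
```

```bash
python3 - <<'E'
from h import *
go((.452,.314,.38),1.808)
E
```

```text
turn [-0.06  0.04  0.03] shift [0.2369 0.0656 0.0375] rows 6.0 0.0
```

Call:
step_arm(steps=[[[0,0,0,0.035,0.01,0.005,0.6],[0,0,0,0.07,0.02,0.01,0.6],[0,0,0,0.105,0.03,0.02,0.6],[0,0,0,0.14,0.04,0.025,0.6],[0,0,0,0.175,0.05,0.03,0.6],[0,0,0,0.205,0.06,0.0375,0.6],[0,0,0,0.225,0.0645,0.0375,0.6],[0,0,0,0.2355,0.0655,0.0375,0.6],[0,0,0,0.2355,0.0655,0.0375,0.6]]])

```text
t: 4.12
tcp_pos: [0.452, 0.3134, 0.381]
eef_rot: [-3.141, -0.002, 1.814]
wrist_force: [-0.8, -0.8, 0.6]
opening: 0.0512
```

```bash
python3 - <<'E'
from h import *
ps={n:cam(n) for n in('side','top')}
a=ps['top']['image'][175:325,100:300,::-1];b=ps['side']['image'][70:270,130:330,::-1]
cv2.imwrite('pics/t3.png',cv2.resize(a,None,fx=4,fy=4,interpolation=cv2.INTER_CUBIC))
cv2.imwrite('pics/s3.png',cv2.resize(b,None,fx=3,fy=3,interpolation=cv2.INTER_CUBIC))
for k in range(-3,4): 
    X=np.array([.452-.235*k*.013,.314+.972*k*.013,.24]); print(np.round(proj(ps['top'],X),1),np.round(proj(ps['side'],X),1))
go((.452,.314,.236),1.808)
E
```

```text
[172.9 249.4] [247.4 163.1]
[167.9 250.5] [246.9 162. ]
[162.9 251.5] [246.3 160.9]
[157.8 252.6] [245.8 159.9]
[152.8 253.7] [245.3 158.9]
[147.8 254.8] [244.8 157.8]
[142.9 255.9] [244.3 156.9]
turn [0.01 0.08 0.01] shift [ 0.0045 -0.0006  0.1452] rows 3.5 0.0
```

View pics/t3.png

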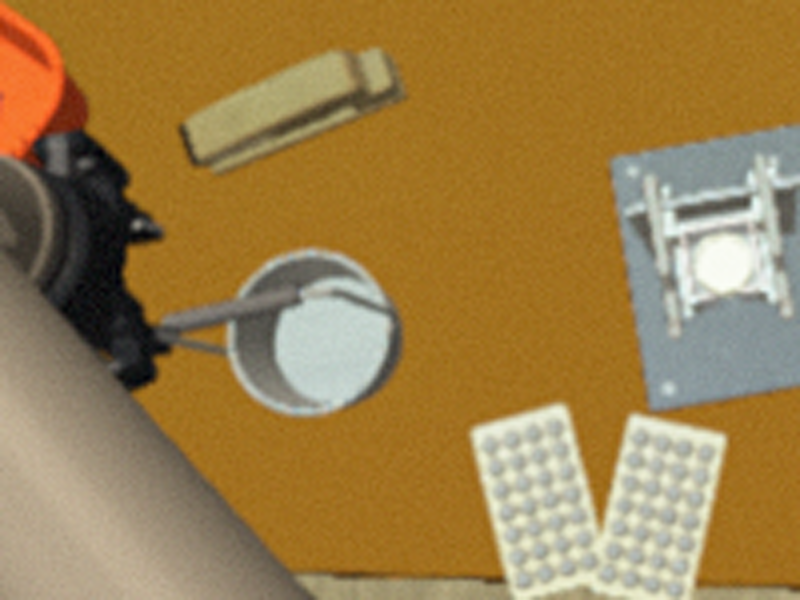

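View pics/s3.png

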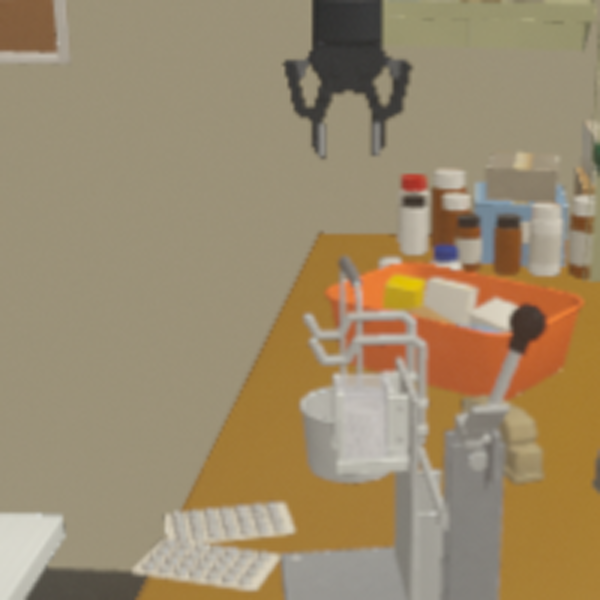

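Call:
step_arm(steps=[[[0,0,0,0.001,0,0.03,0.6],[0,0,0,0.001,0,0.06,0.6],[0,0,0,0.001,0,0.09,0.6],[0,0,0,0.001,0,0.115,0.6],[0,0,0,0.001,0,0.135,0.6],[0,0,0,0.001,0,0.145,0.6],[0,0,0,0.001,0,0.145,0.6],[0,0,0,0.001,0,0.145,0.0],[0,0,0,0.001,0,0.145,0.0],[0,0,0,0.001,0,0.145,0.0]]])

```text
t: 5.05
tcp_pos: [0.454, 0.3124, 0.2377]
eef_rot: [3.139, -0.001, 1.808]
wrist_force: [-0.0, 0.1, 0.0]
opening: 0.0153
```

Call:
step_arm(steps=[[[0,0,0,0,0,0,0],[0,0,0,0,0,0,0],[0,0,0,0,0,0,0]]])

```text
t: 5.3
tcp_pos: [0.4538, 0.3127, 0.2378]
eef_rot: [3.139, -0.0, 1.809]
wrist_force: [-0.4, -0.6, 6.8]
opening: 0.0122
```

```bash
python3 - <<'E'
from h import *
s=r.state();print(s['tcp_pos'],s['eef_rot'],s['wrist_force'],s['opening'])
p=cam('side');cv2.imwrite('pics/s4.png',cv2.resize(p['image'][70:270,130:330,::-1],None,fx=3,fy=3,interpolation=cv2.INTER_CUBIC))
E
```

```text
[0.45380155 0.31265009 0.23783609] [ 3.13877432e+00 -3.90605216e-04  1.80895713e+00] [-0.37761702 -0.57750239  6.84065875] 0.012195999534828875
```

View pics/s4.png

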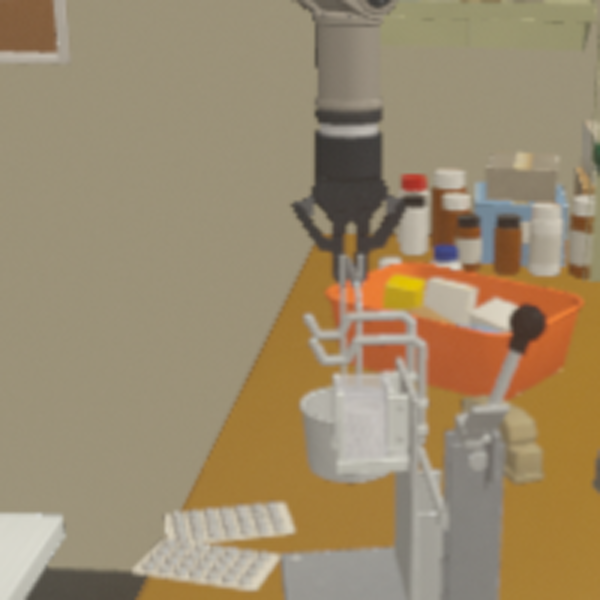

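Call:
step_arm(steps=[[[0,0,0,0,0,-0.01,0],[0,0,0,0,0,-0.02,0],[0,0,0,0,0,-0.03,0],[0,0,0,0,0,-0.045,0],[0,0,0,0,0,-0.06,0],[0,0,0,0,0,-0.065,0],[0,0,0,0,0,-0.065,0],[0,0,0,0,0,-0.065,0]]])

```text
t: 6.02
tcp_pos: [0.453, 0.3118, 0.301]
eef_rot: [3.142, 0.0, 1.809]
wrist_force: [0.2, -0.4, -3.2]
opening: 0.0121
```

```bash
python3 - <<'E'
from h import *
s=r.state();print(s['tcp_pos'],s['eef_rot'],s['wrist_force'],s['ft_torque'],s['opening'])
for n in('side','top'):
  p=cam(n);print(n,nets.place_of(p,'pail_grip')[:2],nets.place_of(p,'pail')[:2])
  if n=='side':P=p
cv2.imwrite('pics/s5.png',cv2.resize(P['image'][70:270,130:330,::-1],None,fx=3,fy=3,interpolation=cv2.INTER_CUBIC))
cv2.imwrite('pics/t5.png',cv2.resize(p['image'][175:325,100:300,::-1],None,fx=4,fy=4,interpolation=cv2.INTER_CUBIC))
E
```

```text
[0.45296505 0.31177947 0.30095922] [3.14153159e+00 3.88648318e-04 1.80889154e+00] [ 0.17218536 -0.35263285 -3.16678246] [-0.03396606  0.05220502  0.06860089] 0.012114496432233605
side [{'at': [245.1, 142.1], 'p': 0.68}] [{'at': [244.2, 205.2], 'p': 0.59}]
top [{'at': [147.5, 249.9], 'p': 0.78}] [{'at': [176.9, 259.2], 'p': 0.67}]
```

View pics/s5.png

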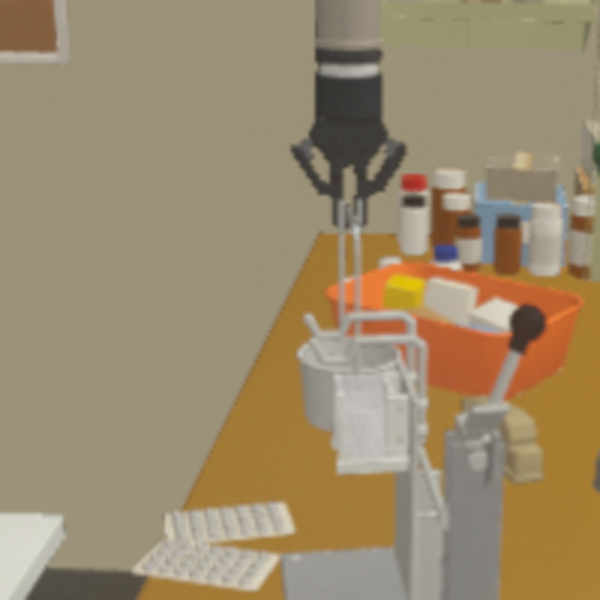

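View pics/t5.png

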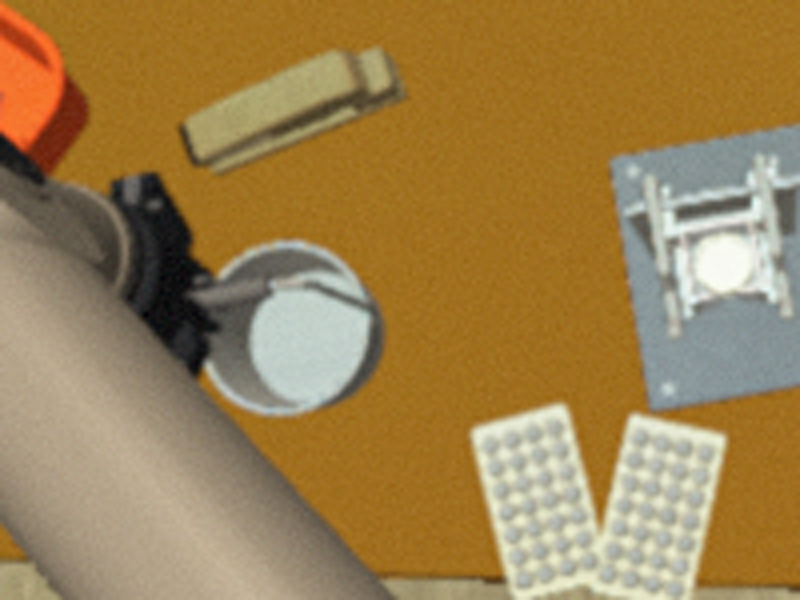

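```bash
python3 - <<'E'
from h import *
q=np.load('q.npy'); w1=T(q,(-.095,.25,.297)); print(w1, T(q,(-.09,.08,.2945)),T(q,(-.05,.08,.2945)))
go(w1,q[2]+np.pi/2)
E
```

```text
[0.39310048 0.16082355 0.297     ] [ 0.43021335 -0.00515125  0.2945    ] [0.4694891  0.00242602 0.2945    ]
turn [-0.07  0.03  2.73] shift [-0.1325 -0.0936  0.0035] rows 3.9 0.4
```

Call:
step_arm(steps=[[[0,0,0.3,-0.005,-0.004,0.0,0],[0,0,0.6,-0.016,-0.011,0.0,0],[0,0,1,-0.032,-0.023,0.001,0],[0,0,1.3,-0.05,-0.035,0.001,0],[0,0,1.7,-0.068,-0.048,0.002,0],[0,0,2,-0.087,-0.061,0.003,0],[0,0,2.3,-0.105,-0.074,0.004,0],[0,0,2.5,-0.119,-0.084,0.004,0],[0,0,2.7,-0.128,-0.091,0.004,0],[0,0,2.7,-0.1325,-0.0935,0.004,0]]])

```text
t: 7.15
tcp_pos: [0.3924, 0.159, 0.2968]
eef_rot: [-3.141, 0.002, 1.759]
wrist_force: [0.9, -0.5, -2.7]
opening: 0.012
```

```bash
python3 - <<'E'
from h import *
q=np.load('q.npy'); 
go(T(q,(-.09,.079,.2945)),q[2]+np.pi/2)
E
```

```text
turn [-0.04  0.13 -0.13] shift [-0.1693  0.0064  0.0027] rows 4.1 0.0
```

Call:
step_arm(steps=[[[0,0,0,-0.005,0.0,0.001,0],[0,0,0,-0.018,0.001,0.001,0],[0,0,0,-0.038,0.002,0.0015,0],[0,0,0,-0.06,0.003,0.002,0],[0,0,0,-0.083,0.004,0.0025,0],[0,0,0,-0.107,0.005,0.0025,0],[0,0,0,-0.131,0.006,0.0025,0],[0,0,0,-0.152,0.006,0.0025,0],[0,0,0,-0.165,0.006,0.0025,0],[0,0,0,-0.169,0.006,0.0025,0]]])

```text
t: 7.98
tcp_pos: [0.4322, -0.0059, 0.2942]
eef_rot: [-3.142, 0.0, 1.759]
wrist_force: [-0.2, 0.1, -2.5]
opening: 0.0118
```

Call:
step_arm(steps=[[[0,0,0,0,0,0,0],[0,0,0,0,0,0,0]]])

```text
t: 8.15
tcp_pos: [0.4315, -0.0023, 0.2944]
eef_rot: [-3.142, -0.001, 1.763]
wrist_force: [-0.7, 1.3, -3.8]
opening: 0.0117
```

```bash
python3 - <<'E'
from h import *
q=np.load('q.npy'); print(r.state()['wrist_force'])
go(T(q,(-.05,.079,.2945)),q[2]+np.pi/2)
ps={n:cam(n) for n in('side','top')}; show(ps,q,'ov2')
E
```

```text
[-0.69052001  1.27525576 -3.7733705 ]
turn [-0.   -0.08  0.11] shift [-0.0036  0.0381 -0.0001] rows 0.9 0.0
```

View pics/ov2_side.png

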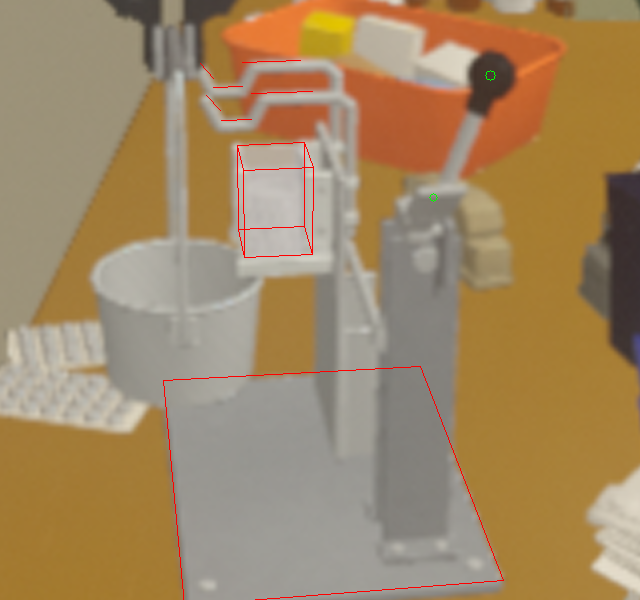

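View pics/ov2_top.png

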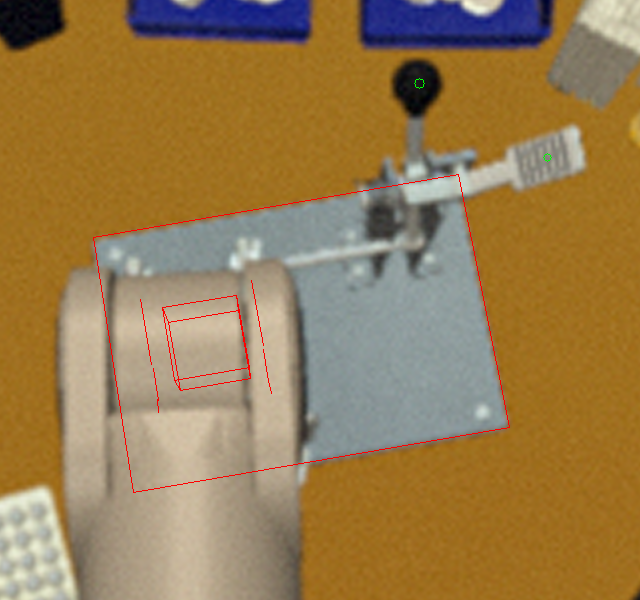

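```bash
python3 - <<'E'
from h import *
q=np.load('q.npy'); p=cam('side')
s=r.state(); tp=s['tcp_pos'];ps={'side':p}
yaw=s['eef_rot'][2]-np.pi/2
pose=[tp[0],tp[1],yaw,tp[2]+.002]
u0=p=ps['side']
im=cv2.resize(p['image'][:,:,::-1],None,fx=4,fy=4,interpolation=cv2.INTER_CUBIC)
f=lambda X:tuple(int(round((k+.5)*4-.5)) for k in proj(p,T(pose,X)))
for y in(-.065,.065):
    cv2.line(im,f((0,y,-.01)),f((0,y,-.22)),(0,0,255),1)
for z,R in((-.16,.058),):
    c=[f((R*np.cos(a),R*np.sin(a),z)) for a in np.linspace(0,6.283,60)]
    cv2.polylines(im,[np.array(c)],True,(0,0,255),1)
cv2.line(im,f((0,-.044,0)),f((0,.044,0)),(0,255,0),1)
u,v=f((0,0,-.12)); cv2.imwrite('pics/pail1.png',im[v-300:v+300,max(u-300,0):u+300])
E
```

```text
(no output)
```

View pics/pail1.png

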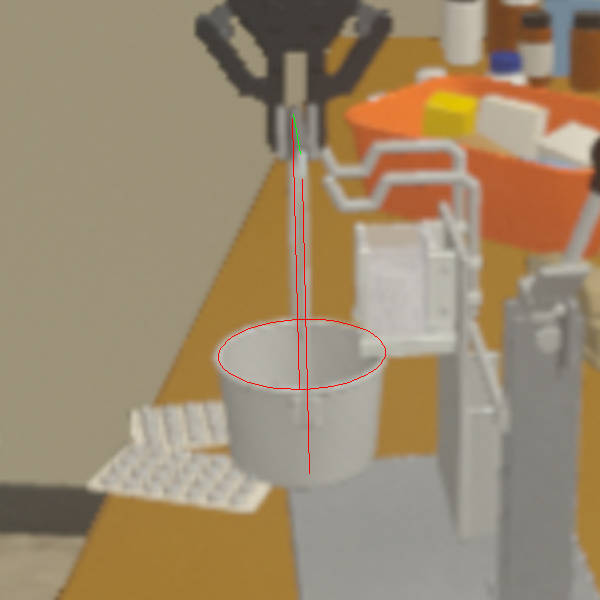

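Call:
step_arm(steps=[[[0,0,0,0,0.005,0,0],[0,0,0,0,0.012,0,0],[0,0,0,0,0.019,0,0],[0,0,0,0,0.026,0,0],[0,0,0,0,0.033,0,0],[0,0,0,0,0.038,0,0],[0,0,0,0,0.0385,0,0],[0,0,0,0,0.0385,0,0],[0,0,0,0,0.0385,0,0]]])

```text
t: 9.05
tcp_pos: [0.469, 0.0036, 0.2943]
eef_rot: [-3.141, -0.0, 1.762]
wrist_force: [-0.2, -0.1, -3.8]
opening: 0.0118
```

```bash
python3 - <<'E'
from h import *
q=np.load('q.npy'); print(r.state()['wrist_force'])
go(T(q,(-.05,.079,.266)),q[2]+np.pi/2)
p=cam('side');cv2.imwrite('pics/s6.png',cv2.resize(p['image'][110:260,190:340,::-1],None,fx=4,fy=4,interpolation=cv2.INTER_CUBIC))
E
```

```text
[-0.17618057 -0.07523831 -3.7717592 ]
turn [-0.05 -0.    0.03] shift [-0.0023  0.0003  0.0283] rows 0.7 0.0
```

View pics/s6.png

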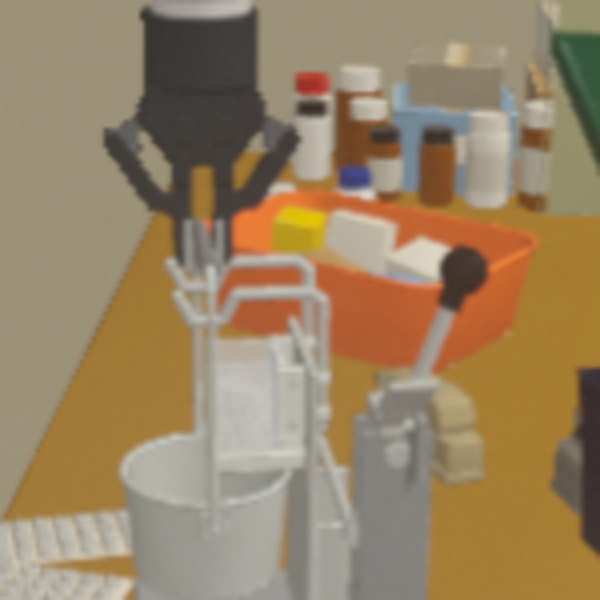

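Call:
step_arm(steps=[[[0,0,0,-0.001,0,0.004,0],[0,0,0,-0.002,0,0.009,0],[0,0,0,-0.002,0,0.014,0],[0,0,0,-0.002,0,0.018,0],[0,0,0,-0.002,0,0.022,0],[0,0,0,-0.002,0,0.025,0],[0,0,0,-0.002,0,0.0265,0],[0,0,0,-0.002,0,0.0265,0]]])

```text
t: 9.77
tcp_pos: [0.4694, 0.0017, 0.2676]
eef_rot: [-3.141, -0.0, 1.762]
wrist_force: [-0.1, -0.1, -3.6]
opening: 0.0121
```

```bash
python3 - <<'E'
from h import *
q=np.load('q.npy'); print(r.state()['wrist_force'],r.state()['ft_torque'])
go(T(q,(-.05,.079,.266)),q[2]+np.pi/2)
p=cam('side');cv2.imwrite('pics/s7.png',cv2.resize(p['image'][110:260,190:340,::-1],None,fx=4,fy=4,interpolation=cv2.INTER_CUBIC))
E
```

```text
[-0.12929014 -0.09746631 -3.62197381] [0.02356578 0.03654607 0.03766109]
turn [-0.05 -0.01  0.03] shift [-0.0003  0.0003  0.0016] rows 0.0 0.0
```

View pics/s7.png

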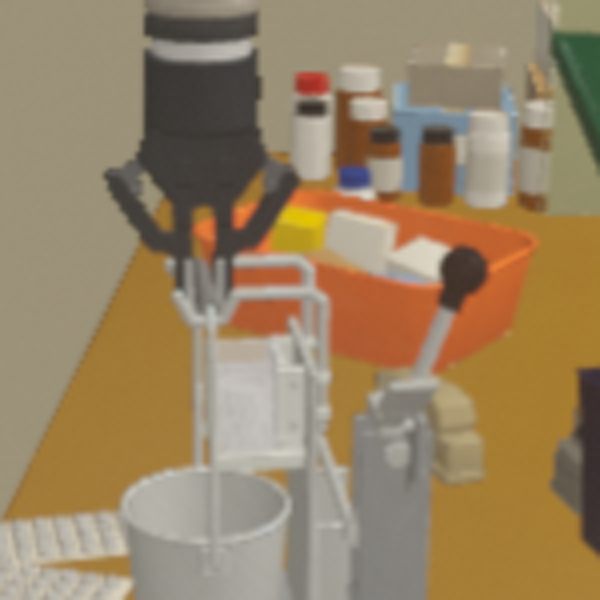

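Almost seated; lower a few more mm until the hook takes the weight.

Call:
step_arm(steps=[[[0,0,0,0,0,0.001,0],[0,0,0,0,0,0.002,0],[0,0,0,0,0,0.003,0],[0,0,0,0,0,0.003,0],[0,0,0,0,0,0.003,0]]])

```text
t: 10.23
tcp_pos: [0.47, 0.0017, 0.2664]
eef_rot: [3.141, 0.001, 1.762]
wrist_force: [-3.6, 0.8, 5.7]
opening: 0.0119
```

Call:
step_arm(steps=[[[0,0,0,0,0,0.002,0.25],[0,0,0,0,0,0.002,0.35],[0,0,0,0,0,0.002,0.45],[0,0,0,0,0,0.002,0.5],[0,0,0,0,0,0.002,0.5],[0,0,0,0,0,0.002,0.5]]])

```text
t: 10.73
tcp_pos: [0.4696, 0.0016, 0.263]
eef_rot: [3.142, 0.0, 1.762]
wrist_force: [-0.0, 0.2, -0.1]
opening: 0.0423
```

```bash
python3 - <<'E'
from h import *
q=np.load('q.npy'); print(r.state()['wrist_force'],r.state()['opening'])
p=cam('side');cv2.imwrite('pics/s8.png',cv2.resize(p['image'][110:260,190:340,::-1],None,fx=4,fy=4,interpolation=cv2.INTER_CUBIC))
E
```

```text
[-0.03382795  0.22222739 -0.07923235] 0.04230124638841204
```

View pics/s8.png

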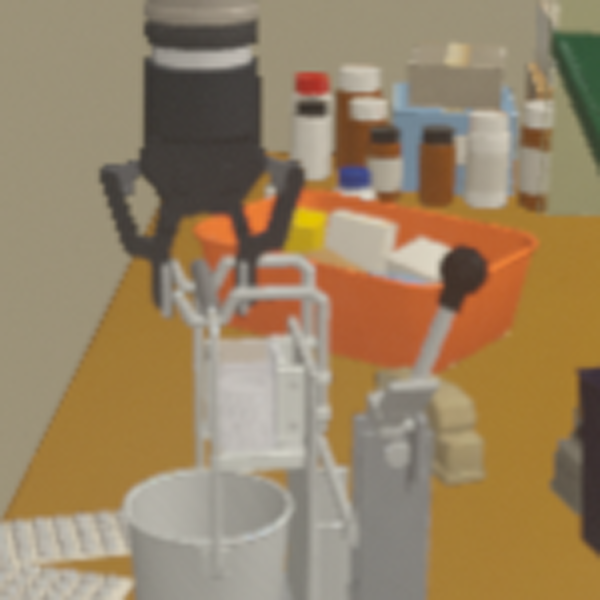

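Call:
step_arm(steps=[[[0,0,0,0,0,-0.005,0.5],[0,0,0,0,0,-0.015,0.5],[0,0,0,0,0,-0.03,0.5],[0,0,0,0,0,-0.05,0.5],[0,0,0,0,0,-0.075,0.5],[0,0,0,0,0,-0.105,0.5],[0,0,0,0,0,-0.135,0.5],[0,0,0,0,0,-0.16,0.5],[0,0,0,0,0,-0.165,0.5]]])

```text
t: 11.53
tcp_pos: [0.4714, 0.0022, 0.4338]
eef_rot: [3.133, 0.002, 1.762]
wrist_force: [0.6, -0.5, 0.1]
opening: 0.0427
```

```bash
python3 - <<'E'
from h import *
q=np.load('q.npy')
ps={n:cam(n) for n in('side','top')}
show(ps,q,'ov3')
a=nets.place_of(ps['side'],'catch_tab'),nets.place_of(ps['top'],'catch_tab'),nets.place_of(ps['side'],'lever_knob'),nets.place_of(ps['top'],'lever_knob')
print(a); 
print('tab',two(ps['side'],a[0][0]['at'],ps['top'],a[1][0]['at']),T(q,(.044,-.145,.28)))
print('knob',two(ps['side'],a[2][0]['at'],ps['top'],a[3][0]['at']),T(q,(.091,-.07,.325)))
go((T(q,(.044,-.145,.38))),q[2]+np.pi/2); go((T(q,(.044,-.145,.38))),q[2])
E
```

```text
([{'at': [289.8, 206.0], 'p': 0.45}], [{'at': [363.7, 194.1], 'p': 0.85}], [{'at': [306.5, 179.0], 'p': 0.58}], [{'at': [331.2, 175.2], 'p': 0.8}])
tab [ 0.60173517 -0.19569187  0.28164024] [ 0.60440927 -0.20069353  0.28      ]
knob [ 0.6386202  -0.113225    0.31842394] [ 0.6363509  -0.11814819  0.325     ]
turn [-0.15 -0.03  0.03] shift [-0.2243  0.0948  0.0463] rows 5.9 0.0
turn [-1.400e-01  9.000e-02  9.003e+01] shift [-0.2243  0.0948  0.0463] rows 5.9 12.6
```

View pics/ov3_side.png

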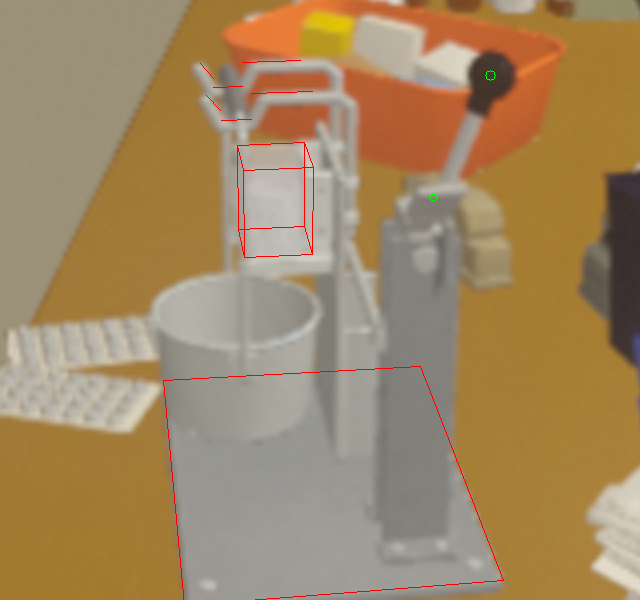

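View pics/ov3_top.png

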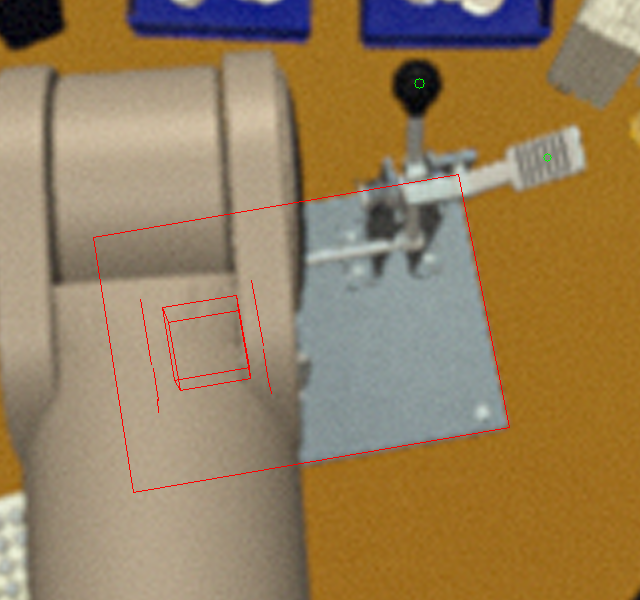

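Call:
step_arm(steps=[[[0,0,0,-0.012,0.005,0.0,0],[0,0,0,-0.04,0.017,0.0,0],[0,0,0,-0.075,0.031,0.005,0],[0,0,0,-0.11,0.046,0.01,0],[0,0,0,-0.145,0.06,0.015,0],[0,0,0,-0.18,0.075,0.02,0],[0,0,0,-0.21,0.087,0.02,0],[0,0,0,-0.225,0.094,0.02,0],[0,0,0,-0.229,0.095,0.04,0],[0,0,0,-0.229,0.095,0.07,0]]])

```text
t: 12.67
tcp_pos: [0.6084, -0.2088, 0.3583]
eef_rot: [3.138, 0.002, 1.758]
wrist_force: [0.2, 2.0, 0.1]
opening: -0.0006
```

Call:
step_arm(steps=[[[0,0,0,0,0,0.0,0],[0,0,0,0,0,0.0,0]]])

```text
t: 12.83
tcp_pos: [0.6053, -0.206, 0.3555]
eef_rot: [-3.137, -0.002, 1.761]
wrist_force: [-0.3, 0.3, 0.3]
opening: -0.0001
```

```bash
python3 - <<'E'
from h import *
q=np.load('q.npy');print(r.state()['tcp_pos'])
go((T(q,(.044,-.150,.32))),q[2]+np.pi/2)
go((T(q,(.044,-.150,.205))),q[2]+np.pi/2)
ps={n:cam(n) for n in('side','top')}
show(ps,q,'ov4')
E
```

```text
[ 0.60528647 -0.20595506  0.35549312]
turn [-0.29 -0.13 -0.01] shift [0.0003 0.0003 0.0355] rows 0.9 0.0
turn [-0.29 -0.13 -0.01] shift [0.     0.0009 0.1505] rows 3.6 0.0
```

View pics/ov4_side.png

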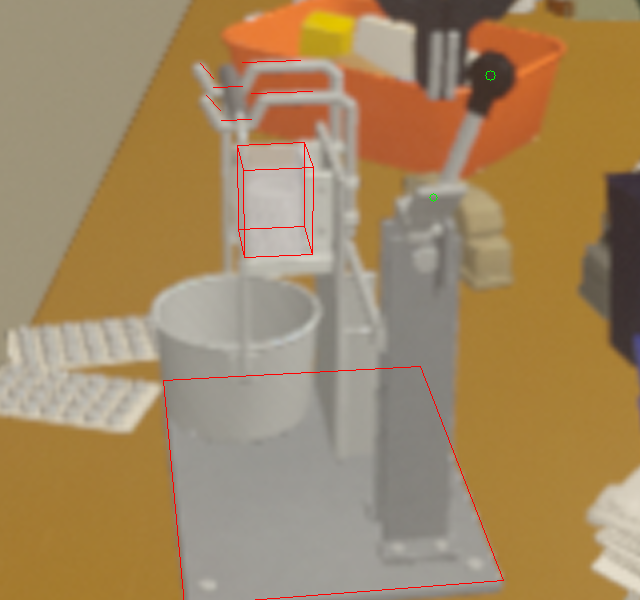

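Call:
step_arm(steps=[[[0,0,0,0,0,0.012,0],[0,0,0,0,0,0.024,0],[0,0,0,0,0,0.036,0],[0,0,0,0,0,0.048,0],[0,0,0,0,0,0.06,0],[0,0,0,0,0,0.07,0],[0,0,0,0,0,0.08,0],[0,0,0,0,0,0.09,0],[0,0,0,0,0,0.1,0],[0,0,0,0,0,0.11,0]]])

```text
t: 13.77
tcp_pos: [0.6065, -0.2053, 0.2473]
eef_rot: [3.141, 0.0, 1.762]
wrist_force: [-0.3, -0.1, 2.5]
opening: -0.0003
```

```bash
python3 - <<'E'
from h import *
q=np.load('q.npy');print(r.state()['tcp_pos'])
go((T(q,(.044,-.150,.205))),q[2]+np.pi/2)
p=cam('side');cv2.imwrite('pics/s9.png',cv2.resize(p['image'][110:260,190:340,::-1],None,fx=4,fy=4,interpolation=cv2.INTER_CUBIC))
p=cam('top');cv2.imwrite('pics/t9.png',cv2.resize(p['image'][120:270,290:440,::-1],None,fx=4,fy=4,interpolation=cv2.INTER_CUBIC))
E
```

```text
[ 0.60648182 -0.20527066  0.24734503]
turn [0.02 0.01 0.01] shift [-0.0001 -0.0012  0.0423] rows 1.0 0.0
```

View pics/s9.png

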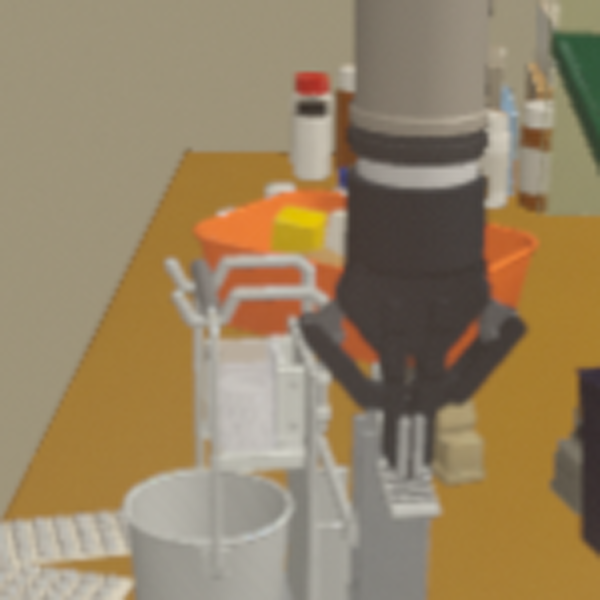

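View pics/t9.png

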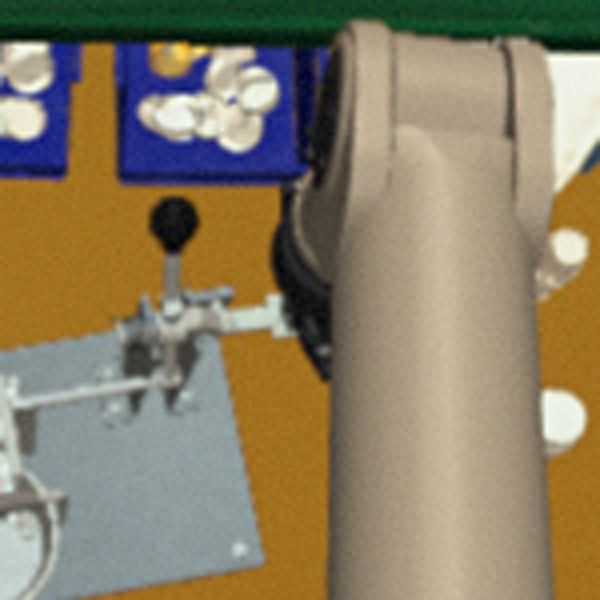

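```bash
python3 - <<'E'
from h import *
p=cam('top')
for uv in [(300,124),(330,124),(360,122),(395,122),(420,124),(330,110),(388,127),(395,129),(410,131),(380,128),(410,136),(420,140)]: print(uv,np.round(pt(p,uv),3))
E
```

```text
(300, 124) [ 0.793 -0.038  0.257]
(330, 124) [ 0.792 -0.115  0.262]
(360, 122) [ 0.802 -0.194  0.256]
(395, 122) [ 0.803 -0.285  0.257]
(420, 124) [ 0.798 -0.35   0.259]
(330, 110) [ 0.834 -0.116  0.256]
(388, 127) [ 0.787 -0.266  0.261]
(395, 129) [ 0.637 -0.197  0.595]
(410, 131) [ 0.635 -0.223  0.592]
(380, 128) [ 0.634 -0.17   0.604]
(410, 136) [ 0.621 -0.219  0.605]
(420, 140) [ 0.611 -0.233  0.612]
```

Far from the shelf. Continue pressing.

Call:
step_arm(steps=[[[0,0,0,0,0,0.01,0],[0,0,0,0,0,0.018,0],[0,0,0,0,0,0.026,0],[0,0,0,0,0,0.032,0],[0,0,0,0,0,0.036,0],[0,0,0,0,0,0.036,0]]])

```text
t: 14.42
tcp_pos: [0.6064, -0.2061, 0.212]
eef_rot: [-3.142, 0.002, 1.761]
wrist_force: [-0.1, -1.6, 0.5]
opening: -0.0001
```

Call:
step_arm(steps=[[[0,0,0,0,0,0.003,0],[0,0,0,0,0,0.006,0],[0,0,0,0,0,0.006,0]]])

```text
t: 14.67
tcp_pos: [0.6079, -0.2078, 0.2091]
eef_rot: [3.138, 0.006, 1.76]
wrist_force: [-0.4, -3.6, 11.0]
opening: 0.0001
```

```bash
python3 - <<'E'
from h import *
p=cam('side');cv2.imwrite('pics/s10.png',cv2.resize(p['image'][160:260,230:330,::-1],None,fx=6,fy=6,interpolation=cv2.INTER_CUBIC))
E
```

```text
(no output)
```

View pics/s10.png

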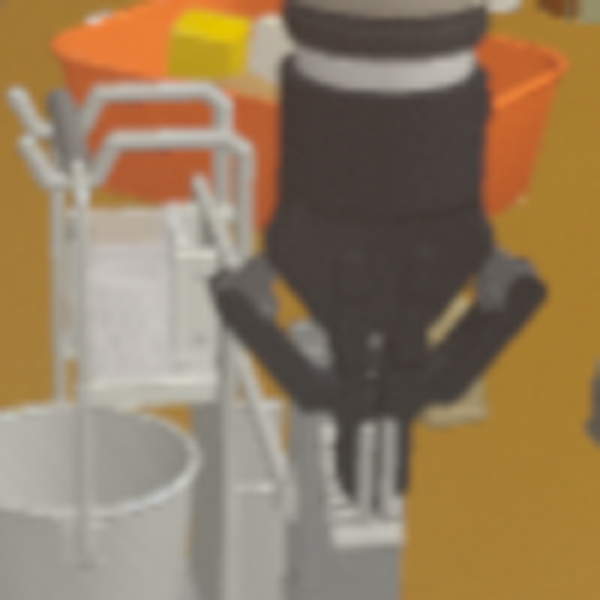

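Call:
step_arm(steps=[[[0,0,0,0,0,-0.01,0],[0,0,0,0,0,-0.03,0],[0,0,0,0,0,-0.06,0],[0,0,0,0,0,-0.095,0],[0,0,0,0,0,-0.13,0],[0,0,0,0,0,-0.165,0],[0,0,0,0,0,-0.2,0.0],[0,0,0,0,0,-0.215,0.0],[0,0,0,0,0,-0.215,0.0]]])

```text
t: 15.47
tcp_pos: [0.6078, -0.2045, 0.4259]
eef_rot: [3.134, 0.003, 1.762]
wrist_force: [0.0, -0.5, 0.4]
opening: -0.0002
```

```bash
python3 - <<'E'
from h import *
q=np.load('q.npy');print(r.state()['tcp_pos'],r.state()['joint_positions'])
ps={n:cam(n) for n in('side','top')}
show(ps,q,'ov5')
a=[nets.place_of(ps[n],t) for t in('catch_tab','lever_knob') for n in ('side','top')]; print(a)
go(T(q,(.091,-.07,.42)),q[2])
E
```

```text
[ 0.6078436  -0.20449568  0.42589109] [ 0.60348391  0.34041205 -0.49275513  1.25725815  0.15895533  1.57387099
  0.32825763]
[[{'at': [288.9, 238.6], 'p': 0.95}, {'at': [251.8, 196.3], 'p': 0.37}], [{'at': [357.7, 200.6], 'p': 0.73}], [{'at': [306.5, 181.5], 'p': 0.78}], [{'at': [332.0, 175.2], 'p': 0.72}]]
turn [-2.100e-01  7.000e-02  9.004e+01] shift [ 0.0795  0.0466 -0.001 ] rows 2.2 12.6
```

View pics/ov5_side.png

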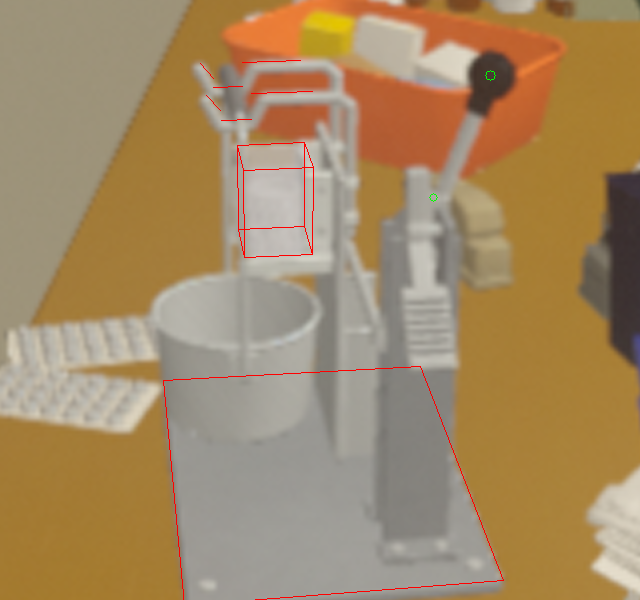

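View pics/ov5_top.png

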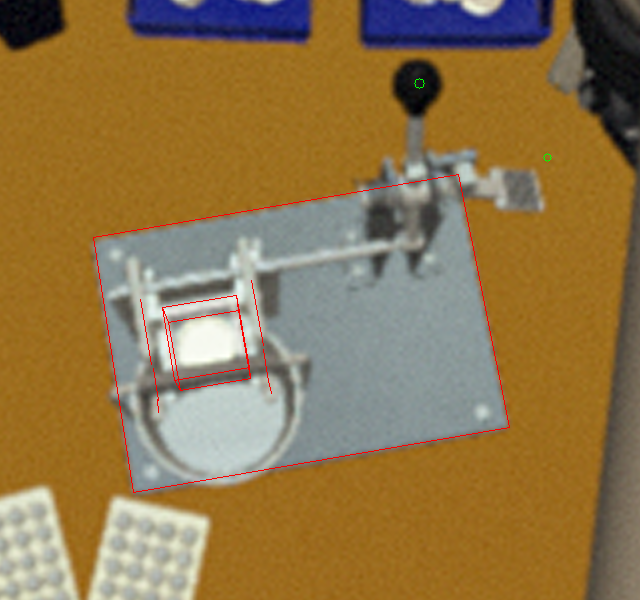

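Call:
step_arm(steps=[[[0,0,7,0.01,0.006,0,0.3],[0,0,14,0.02,0.012,0,0.6],[0,0,21,0.03,0.018,0,0.6],[0,0,28,0.04,0.024,0,0.6],[0,0,35,0.05,0.03,0,0.6],[0,0,42,0.06,0.036,0,0.6],[0,0,49,0.07,0.042,0,0.6],[0,0,56,0.0795,0.0465,0,0.6],[0,0,63,0.0795,0.0465,0,0.6],[0,0,70,0.0795,0.0465,0,0.6]]])

```text
t: 16.6
tcp_pos: [0.6367, -0.1169, 0.4196]
eef_rot: [-3.14, 0.002, 0.536]
wrist_force: [0.2, -0.3, 0.5]
opening: 0.0511
```

Call:
step_arm(steps=[[[0,0,7,0,0,0,0.6],[0,0,14,0,0,0,0.6],[0,0,20,0,0,0,0.6],[0,0,20,0,0,0,0.6],[0,0,20,0,0,0,0.6]]])

```text
t: 17.02
tcp_pos: [0.6366, -0.1182, 0.42]
eef_rot: [-3.141, 0.002, 0.194]
wrist_force: [-0.9, -0.8, -0.9]
opening: 0.0512
```

```bash
python3 - <<'E'
from h import *
q=np.load('q.npy');print(r.state()['tcp_pos'],r.state()['joint_positions'])
ps={n:cam(n) for n in('side','top')}
show(ps,q,'ov6')
go(T(q,(.091,-.07,.42)),q[2]);go(T(q,(.091,-.07,.320)),q[2])
E
```

```text
[ 0.63664315 -0.11816289  0.42004456] [ 0.31268209  0.34001519 -0.28014882  1.24877395  0.09234115  1.56689725
 -1.32967498]
turn [-0.02  0.05  0.15] shift [-0.0004 -0.0001  0.0004] rows 0.0 0.0
turn [-0.02  0.05  0.15] shift [-3.000e-04 -1.000e-04  1.004e-01] rows 2.4 0.0
```

View pics/ov6_side.png

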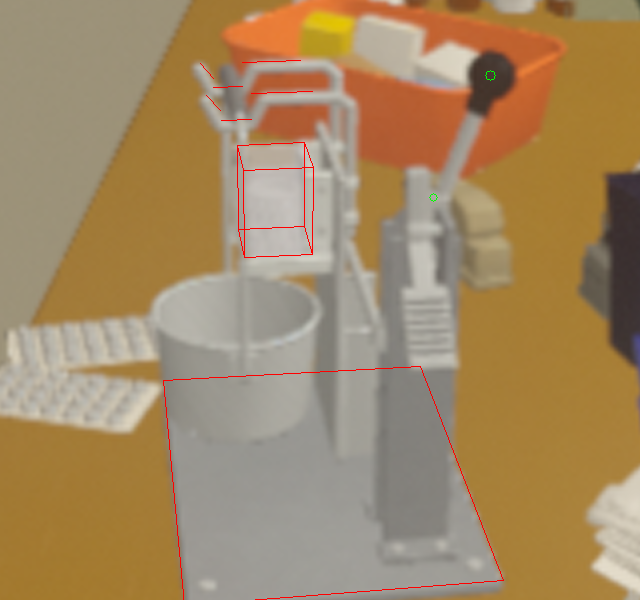

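View pics/ov6_top.png

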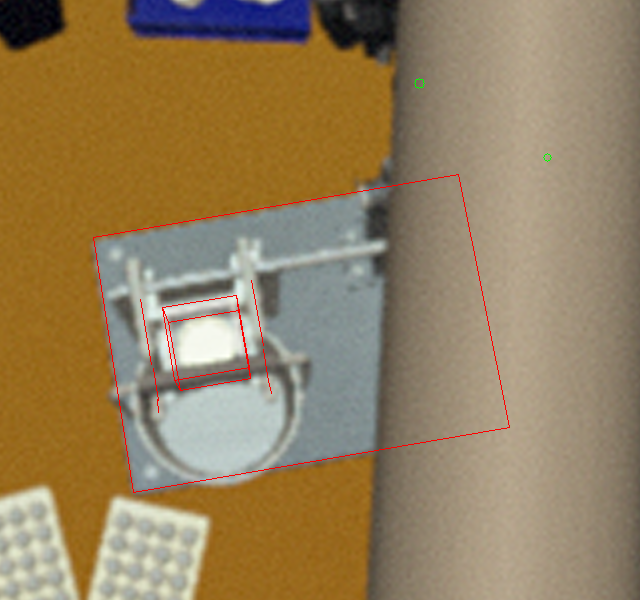

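Call:
step_arm(steps=[[[0,0,0,0,0,0.02,0.6],[0,0,0,0,0,0.045,0.6],[0,0,0,0,0,0.07,0.6],[0,0,0,0,0,0.09,0.6],[0,0,0,0,0,0.1,0.6],[0,0,0,0,0,0.1,0.6],[0,0,0,0,0,0.1,0.2],[0,0,0,0,0,0.1,0.2],[0,0,0,0,0,0.1,0.2],[0,0,0,0,0,0.1,0.2]]])

```text
t: 17.95
tcp_pos: [0.6375, -0.1172, 0.323]
eef_rot: [-3.141, -0.003, 0.192]
wrist_force: [-2.1, 1.3, 3.5]
opening: 0.027
```

```bash
python3 - <<'E'
from h import *
q=np.load('q.npy');s=r.state();print(s['tcp_pos'],s['wrist_force'],s['opening'])
go(T(q,(.091,-.07,.320)),q[2])
ps={n:cam(n) for n in('side',)}
show(ps,q,'ov7')
E
```

```text
[ 0.63751756 -0.11723133  0.32299458] [-2.10345863  1.34805358  3.45342324] 0.0269676806084158
turn [-0.01 -0.15  0.09] shift [-0.0013  0.0007  0.003 ] rows 0.1 0.0
```

View pics/ov7_side.png

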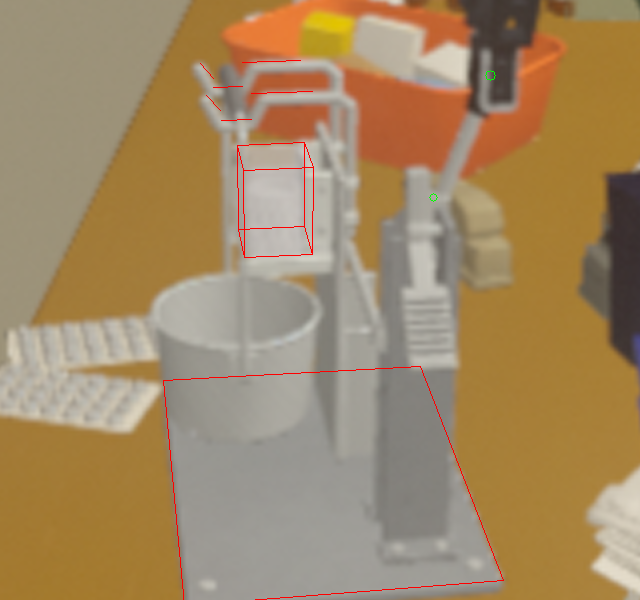

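Call:
step_arm(steps=[[[0,0,0,-0.005,0,-0.0015,0.2],[0,0,0,-0.011,0,-0.0035,0.2],[0,0,0,-0.022,0,-0.0055,0.2],[0,0,0,-0.034,0,-0.007,0.2],[0,0,0,-0.045,0,-0.007,0.2],[0,0,0,-0.0565,0,-0.0055,0.2],[0,0,0,-0.068,0,-0.0035,0.2],[0,0,0,-0.079,0,0,0.2],[0,0,0,-0.083,0,0.0015,0.2],[0,0,0,-0.083,0,0.0015,0.2]]])

```text
t: 18.83
tcp_pos: [0.5538, -0.1356, 0.3192]
eef_rot: [3.14, 0.002, 0.189]
wrist_force: [-0.0, -0.3, -0.1]
opening: 0.017
```

```bash
python3 - <<'E'
from h import *
q=np.load('q.npy');s=r.state();print(s['tcp_pos'],s['wrist_force'],s['opening'])
go(T(q,(.007,-.07,.320)),q[2])
ps={n:cam(n) for n in('side','top')}
show(ps,q,'ov8')
E
```

```text
[ 0.5537611  -0.13555087  0.31916033] [-0.03675181 -0.31984251 -0.06555148] 0.01697918384512036
turn [ 0.07  0.11 -0.1 ] shift [ 0.0004 -0.0014 -0.0008] rows 0.0 0.0
```

View pics/ov8_side.png

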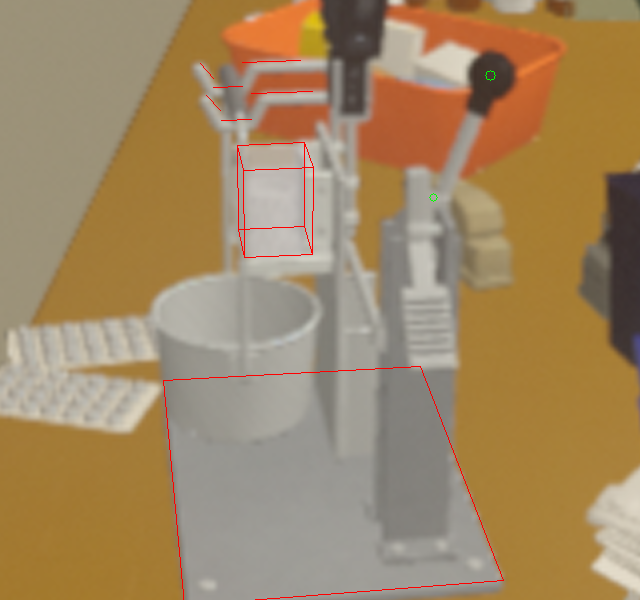

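View pics/ov8_top.png

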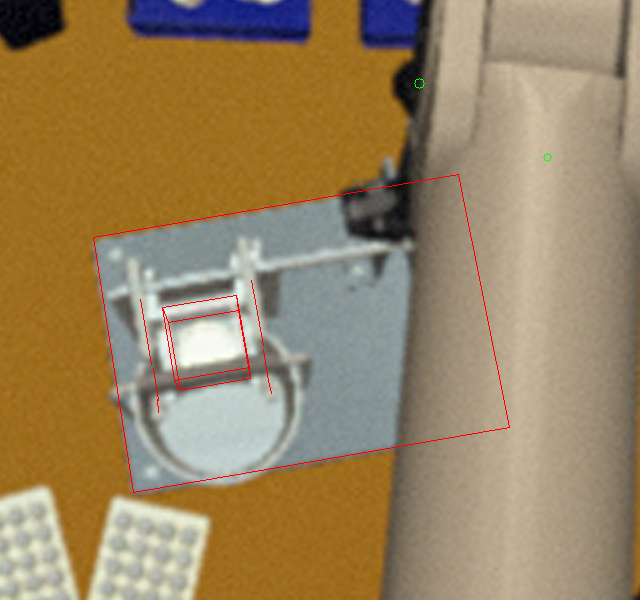

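Call:
step_arm(steps=[[[0,0,0,0,0,-0.03,0.4],[0,0,0,0,0,-0.065,0.6],[0,0,0,0,0,-0.1,0.6],[0,0,0,0,0,-0.1,0.6],[0,0,0,0,0,-0.1,0.6]]])

```text
t: 19.35
tcp_pos: [0.5571, -0.1339, 0.4222]
eef_rot: [3.139, -0.005, 0.192]
wrist_force: [-0.4, -0.4, -1.6]
opening: 0.0515
```

```bash
python3 - <<'E'
from h import *
q=np.load('q.npy')
k=T(q,(.091,-.07,.325));print('pred',k)
def fit(p,n):
    im=p['image'].astype(int).sum(2); u0,v0=proj(p,k)
    P=[];px=[]
    for v in range(int(v0)-9,int(v0)+10):
        for u in range(int(u0)-9,int(u0)+10):
            if im[v,u]<200 and p['z_map'][v,u]>0:
                X=pt(p,(u,v))
                if np.linalg.norm(X-k)<.025: P.append(X);px.append((u,v))
    P=np.array(P);px=np.array(px)
    f=lambda c:np.linalg.norm(P-c,axis=1)-.015
    s=least_squares(f,k,loss='soft_l1',f_scale=.002);print(n,len(P),s.x,np.std(s.fun),px.min(0),px.max(0),(u0,v0))
ps={n:cam(n,n+'11.png') for n in('side','top')}
for n in ps: fit(ps[n],n)
E
```

```text
pred [ 0.6363509  -0.11814819  0.325     ]
side 109 [ 0.63515912 -0.11915704  0.32391366] 0.0019378803742924656 [300 172] [310 186] (np.float64(305.0860155953106), np.float64(177.14855941854486))
top 77 [ 0.63503196 -0.11702546  0.32616972] 0.001458652824048125 [327 169] [335 182] (np.float64(333.52237671763964), np.float64(174.6870230744665))
```

```bash
python3 - <<'E'
from h import *
q=np.load('q.npy')
go((.635,-.118,.42),q[2])
E
```

```text
turn [-0.01  0.05  0.05] shift [ 0.081  -0.0005 -0.0013] rows 1.9 0.0
```

Call:
step_arm(steps=[[[0,0,0,0.01,0,0,0.6],[0,0,0,0.03,0,0,0.6],[0,0,0,0.055,0,0,0.6],[0,0,0,0.075,0,0,0.6],[0,0,0,0.081,0,0,0.6],[0,0,0,0.081,0,0,0.6],[0,0,0,0.081,0,0,0.6]]])

```text
t: 20.03
tcp_pos: [0.6346, -0.1187, 0.4183]
eef_rot: [-3.141, 0.003, 0.191]
wrist_force: [0.2, 0.0, 0.0]
opening: 0.0514
```

```bash
python3 - <<'E'
from h import *
q=np.load('q.npy')
go((.635,-.118,.317),q[2])
E
```

```text
turn [-0.03  0.15  0.03] shift [ 0.0008 -0.0005  0.1013] rows 2.4 0.0
```

Call:
step_arm(steps=[[[0,0,0,0,0,0.02,0.6],[0,0,0,0,0,0.045,0.6],[0,0,0,0,0,0.07,0.6],[0,0,0,0,0,0.09,0.6],[0,0,0,0,0,0.1,0.6],[0,0,0,0,0,0.102,0.6],[0,0,0,0,0,0.102,0.6]]])

```text
t: 20.62
tcp_pos: [0.6344, -0.1191, 0.3178]
eef_rot: [3.141, 0.0, 0.19]
wrist_force: [0.3, -0.7, 0.3]
opening: 0.0513
```

```bash
python3 - <<'E'
from h import *
q=np.load('q.npy')
print(r.state()['tcp_pos'],r.state()['wrist_force'],r.state()['opening'])
p=cam('side');cv2.imwrite('pics/s12.png',cv2.resize(p['image'][130:230,250:350,::-1],None,fx=6,fy=6,interpolation=cv2.INTER_CUBIC))
E
```

```text
[ 0.63443855 -0.11909755  0.31782855] [ 0.25323437 -0.67127615  0.31417682] 0.05134251183953502
```

Call:
step_arm(steps=[[[0,0,0,0,0,0,0.0],[0,0,0,0,0,0,0],[0,0,0,0,0,0,0],[0,0,0,0,0,0,0]]])

```text
t: 21.0
tcp_pos: [0.6356, -0.1175, 0.3198]
eef_rot: [-3.141, -0.003, 0.192]
wrist_force: [-2.2, 2.8, 5.8]
opening: 0.0275
```

View pics/s12.png

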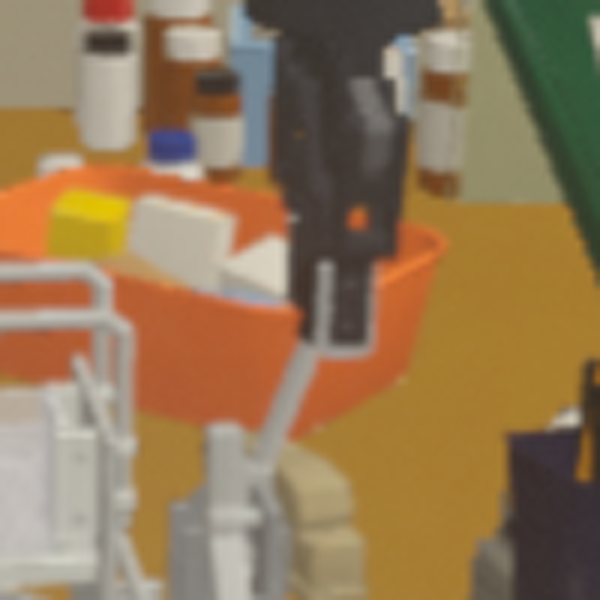

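Call:
step_arm(steps=[[[0,0,0,-0.004,0,-0.001,0],[0,0,0,-0.008,0,-0.0025,0],[0,0,0,-0.008,0,-0.0025,0]]])

```text
t: 21.25
tcp_pos: [0.6287, -0.1189, 0.3221]
eef_rot: [3.142, -0.006, 0.192]
wrist_force: [4.6, 3.4, 4.2]
opening: 0.0269
```

```bash
python3 - <<'E'
from h import *
q=np.load('q.npy')
p=cam('side');cv2.imwrite('pics/s13.png',cv2.resize(p['image'][130:230,250:350,::-1],None,fx=6,fy=6,interpolation=cv2.INTER_CUBIC))
E
```

```text
(no output)
```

View pics/s13.png

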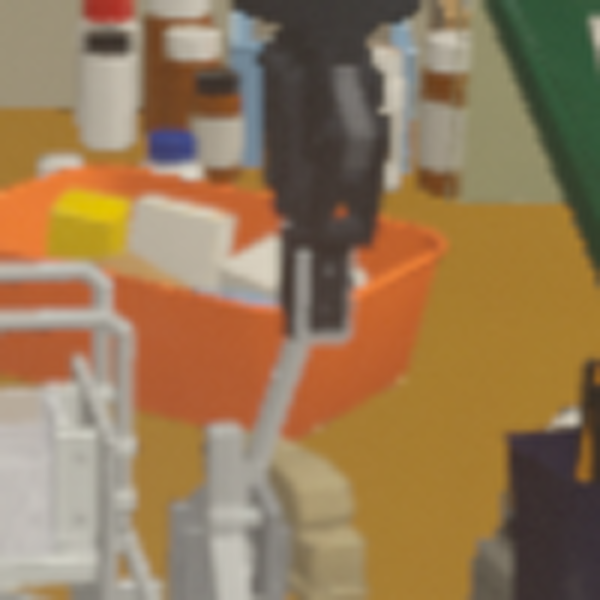

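Call:
step_arm(steps=[[[0,0,0,-0.004,0,0.001,0],[0,0,0,-0.009,0,0.001,0],[0,0,0,-0.014,0,0.0,0],[0,0,0,-0.014,0,0.0,0]]])

```text
t: 21.63
tcp_pos: [0.617, -0.1214, 0.3245]
eef_rot: [3.14, -0.013, 0.192]
wrist_force: [6.8, 4.7, 9.9]
opening: 0.0273
```

Call:
step_arm(steps=[[[0,0,0,-0.005,0,-0.0005,0],[0,0,0,-0.011,0,-0.001,0],[0,0,0,-0.017,0,-0.001,0],[0,0,0,-0.023,0,-0.001,0],[0,0,0,-0.023,0,-0.001,0]]])

```text
t: 22.05
tcp_pos: [0.5884, -0.1288, 0.3199]
eef_rot: [3.141, 0.004, 0.189]
wrist_force: [0.1, 0.2, -1.3]
opening: -0.0001
```

```bash
python3 - <<'E'
from h import *
q=np.load('q.npy')
go(T(q,(.091-.045,-.07,.319)),q[2])
p=cam('side');cv2.imwrite('pics/s14.png',cv2.resize(p['image'][130:280,200:350,::-1],None,fx=4,fy=4,interpolation=cv2.INTER_CUBIC))
E
```

```text
turn [ 0.04  0.25 -0.09] shift [ 0.0041 -0.0014  0.0009] rows 0.1 0.0
```

View pics/s14.png

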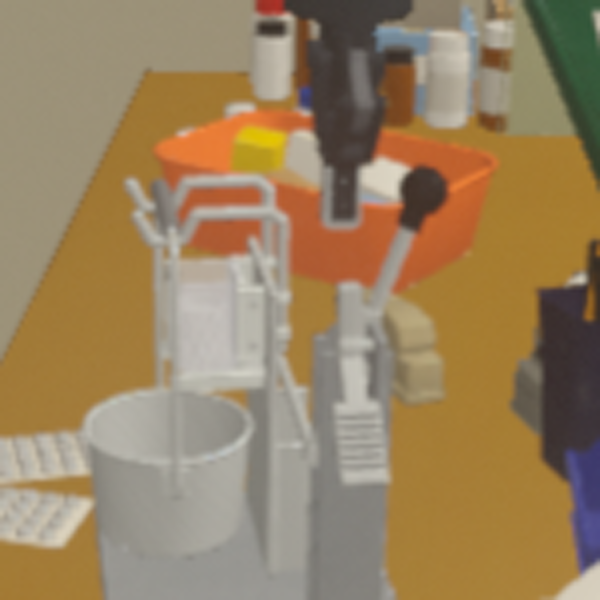

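Call:
step_arm(steps=[[[0,0,0,0,0,-0.03,0.3],[0,0,0,0.005,0,-0.065,0.6],[0,0,-7,0.015,0,-0.1,0.6],[0,0,-14,0.03,0,-0.1,0.6],[0,0,-21,0.05,0,-0.1,0.6],[0,0,-28,0.053,0,-0.1,0.6],[0,0,-35,0.053,0,-0.1,0.6],[0,0,-42,0.053,0,-0.1,0.6],[0,0,-49,0.053,0,-0.1,0.6],[0,0,-56,0.053,0,-0.1,0.6]]])

```text
t: 22.93
tcp_pos: [0.6426, -0.1175, 0.4199]
eef_rot: [-3.14, 0.001, 1.174]
wrist_force: [-0.3, 0.2, -0.7]
opening: 0.0515
```

Call:
step_arm(steps=[[[0,0,-7,0,0,0,0.6],[0,0,-14,0,0,0,0.6],[0,0,-21,0,0,0,0.6],[0,0,-28,0,0,0,0.6],[0,0,-34,0,0,0,0.6],[0,0,-34,0,0,0,0.6],[0,0,-34,0,0,0,0.6]]])

```text
t: 23.52
tcp_pos: [0.6426, -0.1175, 0.4202]
eef_rot: [-3.14, -0.0, 1.759]
wrist_force: [0.3, -0.1, 0.1]
opening: 0.0516
```

```bash
python3 - <<'E'
from h import *
q=np.load('q.npy')
go((.635,-.118,.42),q[2]+np.pi/2)
go((.635,-.118,.315),q[2]+np.pi/2)
E
```

```text
turn [-0.08 -0.02 -0.15] shift [ 0.0009 -0.0076  0.0003] rows 0.2 0.0
turn [-0.08 -0.02 -0.15] shift [ 0.0009 -0.0074  0.1053] rows 2.5 0.0
```

Call:
step_arm(steps=[[[0,0,0,0,-0.006,0.01,0.6],[0,0,0,0,-0.006,0.03,0.6],[0,0,0,0,-0.006,0.055,0.6],[0,0,0,0,-0.006,0.08,0.6],[0,0,0,0,-0.006,0.1,0.6],[0,0,0,0,-0.006,0.106,0.6],[0,0,0,0,-0.006,0.106,0.45],[0,0,0,0,-0.006,0.106,0.45],[0,0,0,0,-0.006,0.106,0.45]]])

```text
t: 24.27
tcp_pos: [0.6379, -0.1182, 0.3169]
eef_rot: [3.139, 0.001, 1.761]
wrist_force: [0.1, 0.4, -0.5]
opening: 0.0384
```

```bash
python3 - <<'E'
from h import *
q=np.load('q.npy')
go(T(q,(.091,-.07,.315)),q[2]+np.pi/2)
p=cam('side');cv2.imwrite('pics/s15.png',cv2.resize(p['image'][130:280,200:350,::-1],None,fx=4,fy=4,interpolation=cv2.INTER_CUBIC))
E
```

```text
turn [ 0.16  0.05 -0.01] shift [ 0.0003 -0.0015  0.0019] rows 0.1 0.0
```

View pics/s15.png

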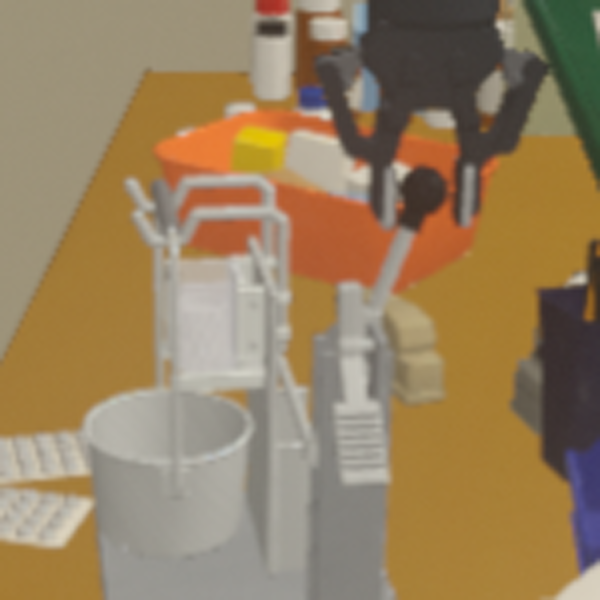

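Call:
step_arm(steps=[[[0,0,0,0,-0.005,0,0.45],[0,0,0,0,-0.011,-0.001,0.45],[0,0,0,0,-0.017,-0.003,0.45],[0,0,0,0,-0.023,-0.004,0.45],[0,0,0,0,-0.029,-0.005,0.45],[0,0,0,0,-0.029,-0.005,0.45]]])

```text
t: 24.82
tcp_pos: [0.6079, -0.1239, 0.3214]
eef_rot: [3.14, 0.001, 1.761]
wrist_force: [2.9, 0.4, 2.7]
opening: 0.0382
```

```bash
python3 - <<'E'
from h import *
p=cam('side');cv2.imwrite('pics/s16.png',cv2.resize(p['image'][130:280,200:350,::-1],None,fx=4,fy=4,interpolation=cv2.INTER_CUBIC))
E
```

```text
(no output)
```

View pics/s16.png

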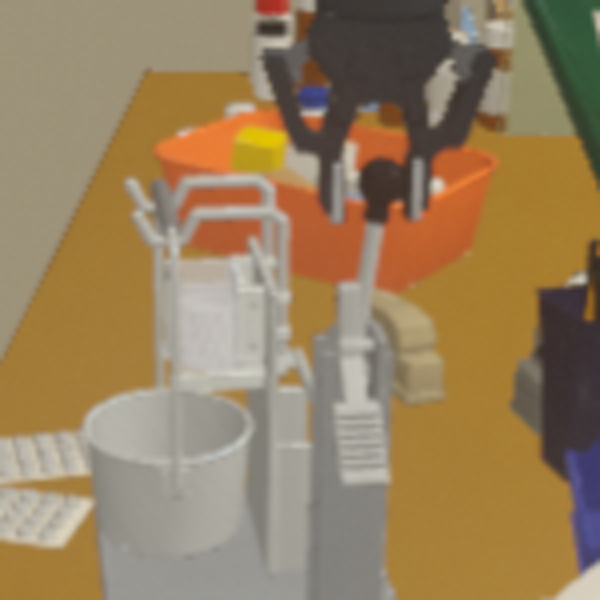

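Call:
step_arm(steps=[[[0,0,0,0,-0.006,-0.001,0.45],[0,0,0,0,-0.014,-0.001,0.45],[0,0,0,0,-0.022,-0.001,0.45],[0,0,0,0,-0.03,0,0.45],[0,0,0,0,-0.038,0.001,0.45],[0,0,0,0,-0.046,0.003,0.45],[0,0,0,0,-0.052,0.004,0.45],[0,0,0,0,-0.057,0.006,0.45],[0,0,0,0,-0.057,0.006,0.45],[0,0,0,0,-0.057,0.006,0.45]]])

```text
t: 25.7
tcp_pos: [0.5523, -0.1347, 0.314]
eef_rot: [3.141, 0.0, 1.762]
wrist_force: [4.2, 0.8, 3.9]
opening: 0.0384
```

```bash
python3 - <<'E'
from h import *
q=np.load('q.npy')
go(T(q,(.007,-.07,.315)),q[2]+np.pi/2)
p=cam('side');cv2.imwrite('pics/s17.png',cv2.resize(p['image'][130:280,200:350,::-1],None,fx=4,fy=4,interpolation=cv2.INTER_CUBIC))
p=cam('top');cv2.imwrite('pics/t17.png',cv2.resize(p['image'][150:300,230:380,::-1],None,fx=4,fy=4,interpolation=cv2.INTER_CUBIC))
E
```

```text
turn [0.01 0.01 0.01] shift [ 0.0003  0.0016 -0.001 ] rows 0.0 0.0
```

View pics/s17.png

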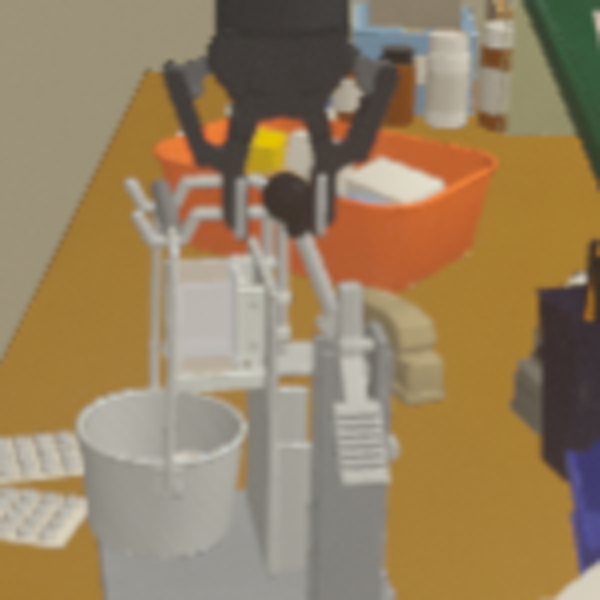

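View pics/t17.png

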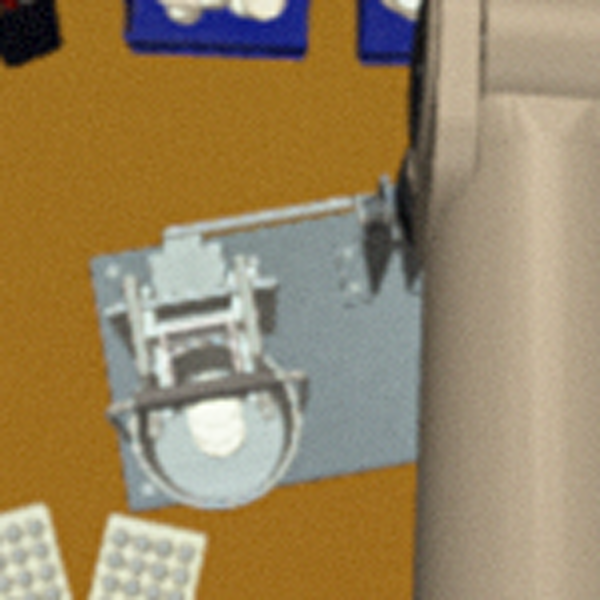

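Call:
step_arm(steps=[[[0,0,0,0,-0.001,0,0.45],[0,0,0,0,-0.001,0,0.45],[0,0,0,0,-0.001,0,0.45],[0,0,0,0,-0.001,0,0.45],[0,0,0,0,-0.001,0,0.45],[0,0,0,0,-0.001,0,0.45],[0,0,0,0,-0.001,0,0.45],[0,0,0,0,-0.001,0,0.45],[0,0,0,0,-0.001,0,0.45],[0,0,0,0,-0.001,0,0.45]]])

```text
t: 26.63
tcp_pos: [0.552, -0.1348, 0.3138]
eef_rot: [3.141, 0.0, 1.762]
wrist_force: [5.1, 1.6, 3.0]
opening: 0.0385
```

```bash
python3 - <<'E'
from h import *
q=np.load('q.npy')
ps={}
p=ps['side']=cam('side');cv2.imwrite('pics/s18.png',cv2.resize(p['image'][130:280,200:350,::-1],None,fx=4,fy=4,interpolation=cv2.INTER_CUBIC))
for th in(.62,.68,.75): print(th,proj(p,T(q,(.052+.115*np.sin(.35-th),-.07,.217+.115*np.cos(.35-th)))))
p=ps['top']=cam('top');cv2.imwrite('pics/t18.png',cv2.resize(p['image'][200:290,240:330,::-1],None,fx=6,fy=6,interpolation=cv2.INTER_CUBIC))
print(nets.place_of(ps['side'],'lever_knob')[:1])
for n in ps:
  for t in ('cap_1','pail_grip'): print(n,t,nets.place_of(ps[n],t)[:6])
E
```

```text
0.62 [275.93307728 176.87865054]
0.68 [273.12142011 177.79722607]
0.75 [269.90906776 179.06932684]
[{'at': [271.2, 180.6], 'p': 0.7}]
side cap_1 []
side pail_grip [{'at': [241.6, 178.6], 'p': 0.93}]
top cap_1 [{'at': [282.1, 255.2], 'p': 0.5}, {'at': [280.2, 253.4], 'p': 0.45}, {'at': [284.0, 247.4], 'p': 0.4}]
top pail_grip [{'at': [280.8, 246.2], 'p': 0.71}]
```

View pics/s18.png

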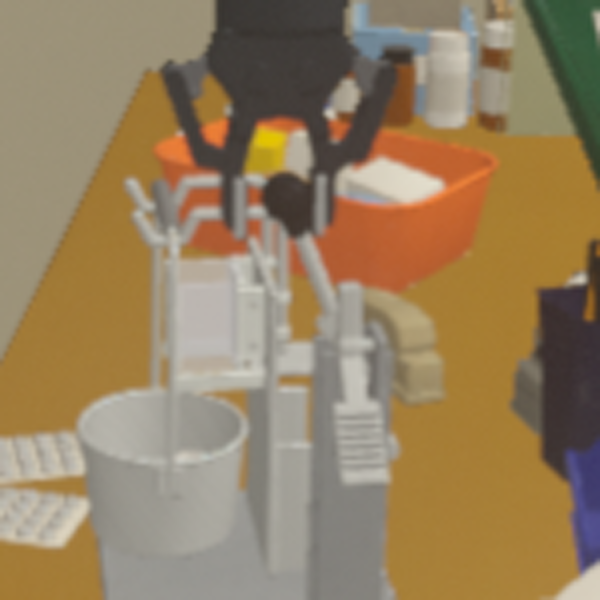

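View pics/t18.png

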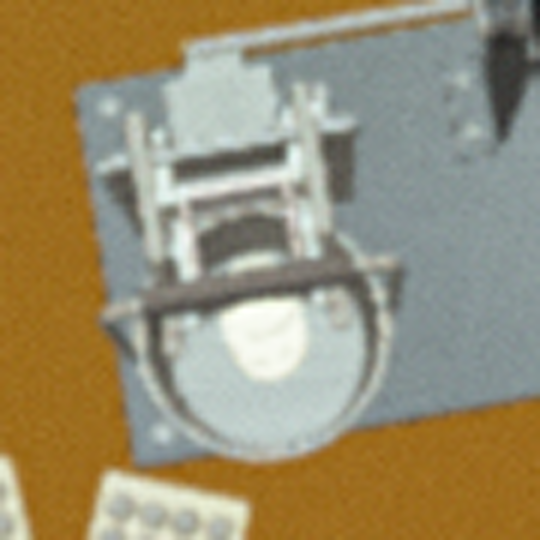

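Call:
step_arm(steps=[[[0,0,0,0,0,0,0.45],[0,0,0,0,0,0,0.45],[0,0,0,0,0,0,0.45],[0,0,0,0,0,0,0.45],[0,0,0,0,0,0,0.45],[0,0,0,0,0,0,0.45]]])

```text
t: 27.48
tcp_pos: [0.552, -0.1348, 0.3139]
eef_rot: [3.141, 0.0, 1.762]
wrist_force: [5.5, -0.2, 2.4]
opening: 0.0386
```

```bash
python3 - <<'E'
from h import *
a=cam('side','s19.png')['image'].astype(int);p=cam('top','t19.png')
b=cam('side')['image'].astype(int)
d=np.abs(a-b)[190:275,215:265].mean();print('diff pail',d,'ref',np.abs(a-b)[240:280,260:300].mean())
E
```

```text
diff pail 0.7923921568627451 ref 0.468125
```

View pics/s19.png

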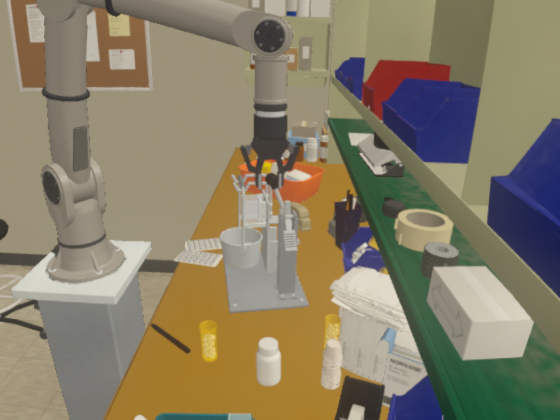

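View pics/t19.png

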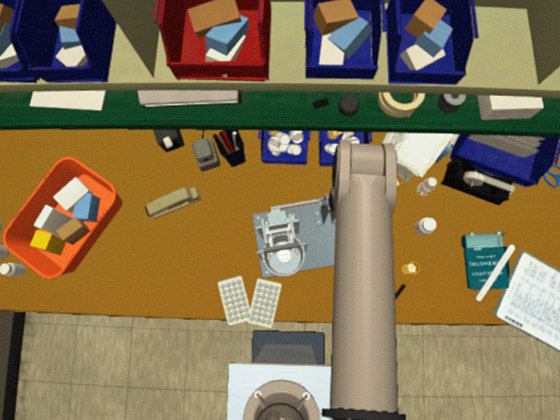

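Call:
step_arm(steps=[[[0,0,0,0,0,0,0.45],[0,0,0,0,0,0,0.45],[0,0,0,0,0,0,0.45],[0,0,0,0,0,0,0.45],[0,0,0,0,0,0,0.45],[0,0,0,0,0,0,0.45],[0,0,0,0,0,0,0.45],[0,0,0,0,0,0,0.45],[0,0,0,0,0,0,0.45],[0,0,0,0,0,0,0.45]]])

```text
t: 28.47
tcp_pos: [0.552, -0.1347, 0.3139]
eef_rot: [3.141, 0.0, 1.762]
wrist_force: [5.7, 0.4, 3.5]
opening: 0.0385
```

Call:
step_arm(steps=[[[0,0,0,0,0,0,0.45],[0,0,0,0,0,0,0.45],[0,0,0,0,0,0,0.45],[0,0,0,0,0,0,0.45],[0,0,0,0,0,0,0.45],[0,0,0,0,0,0,0.45],[0,0,0,0,0,0,0.45],[0,0,0,0,0,0,0.45],[0,0,0,0,0,0,0.45],[0,0,0,0,0,0,0.45]]])

```text
t: 29.3
tcp_pos: [0.552, -0.1347, 0.3139]
eef_rot: [3.141, 0.0, 1.762]
wrist_force: [4.7, -0.3, 3.3]
opening: 0.0386
```

```bash
python3 - <<'E'
from h import *
I=[cam('side')['image'].astype(int) for _ in range(6)]
for i in range(1,6): print(np.abs(I[i]-I[0])[190:275,215:265].mean(),np.abs(I[i]-I[0])[240:280,265:300].mean(),np.abs(I[i]-I[0])[60:90,430:470].mean())
s=r.state();print(s['t'],s['tcp_pos'],s['wrist_force'])
cv2.imwrite('pics/s20.png',cv2.resize(I[-1][130:280,200:350,::-1].astype(np.uint8),None,fx=4,fy=4))
E
```

```text
0.4232941176470588 0.43976190476190474 0.7008333333333333
0.435843137254902 0.43738095238095237 0.7291666666666666
0.42807843137254903 0.4438095238095238 0.7280555555555556
0.43223529411764705 0.4519047619047619 0.7180555555555556
0.4268235294117647 0.43523809523809526 0.7402777777777778
29.6 [ 0.55195921 -0.13477482  0.31387817] [5.43861864 0.35495015 2.75385343]
```

View pics/s20.png

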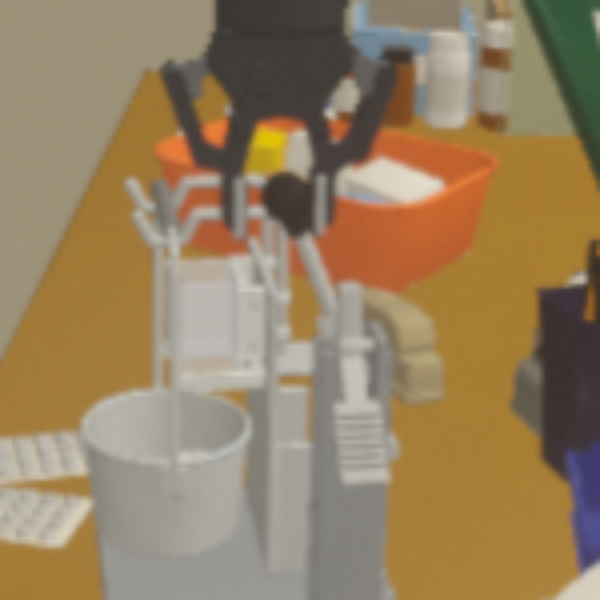

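The pail is at rest, the magazine is empty, and the lever is held pulled with about 5 N.

```bash
python3 -c "
from h import *
print(job.sign_off())"
```

```text
the job is handed in; nothing more can be done
None
```

I hung the pail on both prongs and let go of it. I then flipped the catch onto its stop, pulled the lever, and handed the job in with the lever still held.

**Lever:** The first two tries, pinching the black knob from the sides, slipped off partway and the lever sprang back. No caps dropped either time. I then put one finger behind the knob and pulled it forward like a hook, which worked.

**Last checks:**
- **Pail:** it hangs still and nearly level, with about 0.02 rad of lean.
- **Caps:** the magazine looks empty, white caps show in the pail and none show on the worktop. The caps overlap in the pictures, so I could not count all four separately.
- **Catch:** it is down; pressing the tab ended on a stop at about 11 N.
- **Lever:** I estimate it at about 0.72 of 0.75 rad, held against about 5 N of spring force.
- **Bystanders:** the stapler, vial and bottle are where they started.

The camera fit and the trained networks disagreed by up to about 6 mm on the knob and tab. I used the fit, which matched the knob's depth readings to about 2 mm.

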